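# Sort the strays on the packing table

## Robot

A 6-joint arm with a two-finger parallel gripper is mounted at the origin on the work surface. World frame = base frame: x ahead of the robot, y to its left, z up, the work surface at z = 0. Lengths are in mm, angles in rad, forces in N, time in s.
With the tool pointing down it reaches from about 275 to 1000 mm from the base axis. Payload 8.4 kg.
Tool frame: the origin (TCP) lies at the centre of the arm's flange, where the gripper is bolted on; the fingertips stand r.tip_extent ahead of it and the grasp point (between the pads) lies 155 mm ahead of it (r.tip_extent is the distance from the TCP to the fingertips, in mm); z points along the fingers, y is the direction in which the jaws open and shut (so a half turn about z gives the same grasp; the last joint's range is limited). The gripper opens to 85 mm and grips with 20 to 120 N. Pads are 22 mm wide; open, the fingers measure 114 mm over their backs; the gripper's body (76 mm by 85 mm) begins 54 mm behind the grasp point. The pads swing forward as they close: fully open they stand 13 mm farther back than shut.
Start: joints at [-1.282, 0.353, 1.633, -0, 1.155, -0.002], TCP at [179.198, -598.763, 404.681] pointing down, gripper open.
Joint ranges: [-2.63, 2.63], [-0.92, 2.1], [0.06, 2.66], [-1.3, 4.44], [0, 2.69], [-3.02, 3.02]. Speed limits (rad/s): [2.22, 2.22, 2.79, 3.14, 3.14, 3.14].

## Interface

Orientations are given as [roll, pitch, yaw] about the fixed x, y, z axes, in that order (R = Rz(yaw) Ry(pitch) Rx(roll)).
In Python, from rig import sense, grab_frame, job, r gives the robot as it stands. The module is installed in compiled form; this text tells all that it offers.
- The arm moves only by the shell command python3 -m creep 'ROWS' [FORCE]. ROWS is JSON, a list of rows, each a list of 7 numbers: the turn, a rotation vector about the tool's x, y, z in rad, then the shift along the tool's x, y, z in mm, then the closure, from 0 (fully open) to 1 (shut). In form: [[wx, wy, wz, dx, dy, dz, fingers], ...]. A call has 1 to 10 rows; each row shifts and turns the pose as measured when the row begins, along the tool's axes as they then stand; what a row does not reach is not made up. A row lasts 1/12 s, in which the tool goes at most 41.7 mm and 7.16 degrees, less where a joint would pass 70% of its speed; a pose out of reach is approached as far as the arm can. A call with a gripper value outside its range is refused whole. The fingers move at their own pace and stop on an object; FORCE is the grip in N (left out, the last holds). Time passes only in rows, so rows that do not move let the fingers close. It gives the time, the measured TCP pose, the force and the opening at its end, in the units of the state.
- sense(): the state, without advancing time (a new reading comes with each control period).
- grab_frame(name): name is "side" or "top" or "wrist"; returns a dict with "color" (384x512x3 uint8, red, green, blue), "mtx" (3x3 intrinsics, pixels), "T" (4x4, takes a point from camera to world coordinates). Camera axes: x right, y down, z forward; pixel columns grow to the right and rows downward; lengths in mm; the calibration is good to about 2 mm. A picture is of the moment at which its call begins. There is no depth.
- job.sign_off(): hands the job in, once; it reports no verdict.
The state is a dict: "clock": time; "qpos": joint angles; "qvel": joint speeds; "joint_efforts": joint torques, N m; "eef_pos": TCP position; "tcp_rot": TCP orientation; "contact_force": force on the tool from outside, world axes, zero at the start; "wrist_torque": the same for the moment, N m; "opening": opening from 0.0 (shut) to 1.0 (fully open).
Only numpy, scipy, OpenCV 4.12 (cv2) and the standard library are available. Lean on these libraries where they do the work, as an engineer would, in place of code of your own. Each camera call takes 0.05 s, during which the arm holds its last target.

## Task

Sort the five stray goods on the packing table into the packaging where each belongs: stand the squat jar in the free bay of the jar tray and the tall folding box in the free bay of its tray. Of the three look-alike canisters only one is filled; find it by its weight and stand it in the empty cell of the partitioned cardboard carton, and stand the two empty canisters in the blue crate. Everything must end upright on the floor of its tray, let go, and none of the five may be tipped over on the way.

Things in the scene. Friction and masses are not known exactly. Their poses are not given: they have to be found in the camera images.
- canister_a: One of three look-alike closed canisters, standing loose: black tin, thin gold bands, gold-rimmed lid; cylinder 52 mm diameter, 100 mm tall. Origin: centre of underside, z up. One of the three is filled (about 0.30 kg), two are empty (about 0.07 kg each): not to be seen, only felt by weight when lifted
- canister_b: One of three look-alike closed canisters, standing loose: black tin, thin gold bands, gold-rimmed lid; cylinder 52 mm diameter, 100 mm tall. Origin: centre of underside, z up. One of the three is filled (about 0.30 kg), two are empty (about 0.07 kg each): not to be seen, only felt by weight when lifted
- canister_c: One of three look-alike closed canisters, standing loose: black tin, thin gold bands, gold-rimmed lid; cylinder 52 mm diameter, 100 mm tall. Origin: centre of underside, z up. One of the three is filled (about 0.30 kg), two are empty (about 0.07 kg each): not to be seen, only felt by weight when lifted
- jar: Loose squat white screw-lid jar, standing: cylinder 56 mm diameter, 48 mm tall, about 0.11 kg. Origin: centre of underside, z up
- box: Loose upright folding box of stiff board, white with a pale band: 38 mm along its x, 46 mm along its y, 95 mm tall, about 0.09 kg. Origin: centre of underside, z up
- carton: Brown cardboard carton, fixed, 78 (x) by 224 mm (y), walls 55 mm high; partitions (51 mm high) make three 70 x 70 mm cells in a row along y. Cells at y = 0 and y = -73 mm hold canisters (fixed, tops at 103 mm); the empty cell's centre is x = 0, y = +73 mm. Cell floor 3 mm above the table. Origin: centre of underside, z up
- crate: Empty blue plastic crate with slotted sides, fixed: 130 (x) by 190 mm (y), walls 5 mm thick and 50 mm high, undivided, floor 5 mm above the table; room for two canisters side by side along y. Origin: centre of underside, z up
- box_tray: Brown cardboard tray, fixed, 68 (x) by 143 mm (y), walls 40 mm high; a partition makes two bays along y, each 60 (x) by 66 mm (y). The bay at y = -34.5 mm holds a folding box (fixed, top at 98 mm, its 38 mm along x); the empty bay's centre is x = 0, y = +34.5 mm. Floor 3 mm above the table. Origin: centre of underside, z up
- jar_tray: Shallow grey tray, fixed, 84 (x) by 163 mm (y), walls 18 mm high; a partition makes two bays along y, each 76 x 76 mm. The bay at y = -39.5 mm holds a squat jar (fixed, top at 51 mm); the empty bay's centre is x = 0, y = +39.5 mm. Floor 3 mm above the table. Origin: centre of underside, z up
Not all that is in view belongs to the job. Of the things shaped like the jar, the white one is meant.

How it is judged (in metres and radians):
At the end, for the whole second after the job is handed in: Filled canister (weighs over 1.7 N on it) in the carton's empty cell, jar and folding box in their trays' empty bays (within 15 mm of bay centre each way), both empties in the crate (within 40 mm across, 70 mm along); all on the tray floor (within 12 mm), upright within 0.12 rad, at rest ((((x of canister_a in the frame of carton between -0.015 and 0.015 m and y of canister_a in the frame of carton between 0.058 and 0.088 m and z of canister_a in the frame of carton below 0.012 m and angle between canister_a's own z axis and vertical below 0.12 rad and linear speed of canister_a below 0.03 m/s and angular speed of canister_a below 0.3 rad/s) and contact force between canister_a and carton above 1.7 N) or ((x of canister_a in the frame of crate between -0.04 and 0.04 m and y of canister_a in the frame of crate between -0.07 and 0.07 m and z of canister_a in the frame of crate below 0.012 m and angle between canister_a's own z axis and vertical below 0.12 rad and linear speed of canister_a below 0.03 m/s and angular speed of canister_a below 0.3 rad/s) and contact force between canister_a and crate below 1.7 N)) and (((x of canister_b in the frame of carton between -0.015 and 0.015 m and y of canister_b in the frame of carton between 0.058 and 0.088 m and z of canister_b in the frame of carton below 0.012 m and angle between canister_b's own z axis and vertical below 0.12 rad and linear speed of canister_b below 0.03 m/s and angular speed of canister_b below 0.3 rad/s) and contact force between canister_b and carton above 1.7 N) or ((x of canister_b in the frame of crate between -0.04 and 0.04 m and y of canister_b in the frame of crate between -0.07 and 0.07 m and z of canister_b in the frame of crate below 0.012 m and angle between canister_b's own z axis and vertical below 0.12 rad and linear speed of canister_b below 0.03 m/s and angular speed of canister_b below 0.3 rad/s) and contact force between canister_b and crate below 1.7 N)) and (((x of canister_c in the frame of carton between -0.015 and 0.015 m and y of canister_c in the frame of carton between 0.058 and 0.088 m and z of canister_c in the frame of carton below 0.012 m and angle between canister_c's own z axis and vertical below 0.12 rad and linear speed of canister_c below 0.03 m/s and angular speed of canister_c below 0.3 rad/s) and contact force between canister_c and carton above 1.7 N) or ((x of canister_c in the frame of crate between -0.04 and 0.04 m and y of canister_c in the frame of crate between -0.07 and 0.07 m and z of canister_c in the frame of crate below 0.012 m and angle between canister_c's own z axis and vertical below 0.12 rad and linear speed of canister_c below 0.03 m/s and angular speed of canister_c below 0.3 rad/s) and contact force between canister_c and crate below 1.7 N)) and x of jar in the frame of jar_tray between -0.015 and 0.015 m and y of jar in the frame of jar_tray between 0.0245 and 0.0545 m and z of jar in the frame of jar_tray below 0.012 m and angle between each of jar, box's own z axis and vertical below 0.12 rad and linear speed of each of jar, box below 0.03 m/s and angular speed of each of jar, box below 0.3 rad/s and x of box in the frame of box_tray between -0.015 and 0.015 m and y of box in the frame of box_tray between 0.0195 and 0.0495 m and z of box in the frame of box_tray below 0.012 m); the robot touches nothing.
It fails at once if one of the five goods is tipped over (leans more than 0.7 rad) (angle between any of canister_a, jar, canister_b, canister_c, box's own z axis and vertical above 0.7 rad).
It also fails if it takes over 144 s, if anything falls off the work surface, if the arm or the gripper's body presses on something with over 40 N, if the wrist force passes 120 N, or if a joint passes its speed limit or range.

## Working session

There is one attempt and no reset: what is moved stays moved. The work goes in short steps, Python scripts to look and compute and a shell command to move; the robot and the scene stay as the last step left them, time stands still between calls to the robot, and variables do not carry over. Pictures are saved under pics/ and viewed, and the job is handed in when it is done.

```bash
mkdir -p pics; python3 - <<'E'
from rig import sense, grab_frame, job, r
import cv2
print(sense()); print(r.tip_extent)
for n in ("top","side","wrist"):
    f=grab_frame(n); cv2.imwrite(f"pics/{n}0.png",f["color"][:,:,::-1]); print(n,f["mtx"].tolist(),f["T"].round(3).tolist())
E
```

```text
{'clock': 0.0, 'qpos': array([-1.28242436e+00,  3.53628474e-01,  1.63414792e+00,  4.80025808e-06,
        1.15518915e+00, -2.34630882e-03]), 'qvel': array([-0.00132275,  0.00094092, -0.00068341, -0.00068294, -0.00102344,
       -0.00213034]), 'joint_efforts': array([-5.12947952e-05, -6.05254269e+01, -3.42056787e+01,  1.66994428e-04,
        9.39206657e-03,  4.90686693e-05]), 'eef_pos': array([ 179.11448788, -598.53264725,  403.96790321]), 'tcp_rot': array([-3.14021978e+00, -7.61016019e-06,  2.90716332e-01]), 'contact_force': array([-0.20425989, -0.00993879, -0.71973649]), 'wrist_torque': array([ 0.01038477, -0.02141122, -0.03898217]), 'opening': 1.0017330835476141}
173.4
top [[357.28592355996665, 0.0, 249.960712214173], [0.0, 357.28592355996665, 191.23210862658678], [0.0, 0.0, 1.0]] [[-0.011, -0.992, 0.127, 336.901], [-1.0, 0.01, -0.01, -79.607], [0.008, -0.127, -0.992, 1012.402], [0.0, 0.0, 0.0, 1.0]]
side [[435.7701379397614, 0.0, 250.55195118844213], [0.0, 435.7701379397614, 195.3891688744724], [0.0, 0.0, 1.0]] [[0.993, -0.08, 0.09, 371.98], [-0.121, -0.688, 0.716, -849.657], [0.005, -0.722, -0.692, 822.886], [0.0, 0.0, 0.0, 1.0]]
wrist [[284.8332179102398, 0.0, 255.95801452212652], [0.0, 284.8332179102398, 191.9339164537249], [0.0, 0.0, 1.0]] [[0.287, -0.911, -0.297, 255.633], [-0.958, -0.273, -0.087, -575.898], [-0.002, 0.309, -0.951, 373.941], [0.0, 0.0, 0.0, 1.0]]
```

View pics/top0.png

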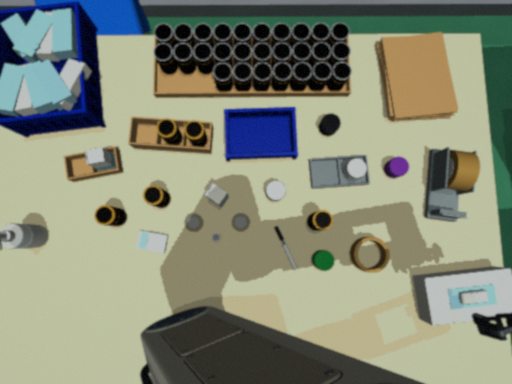

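View pics/side0.png

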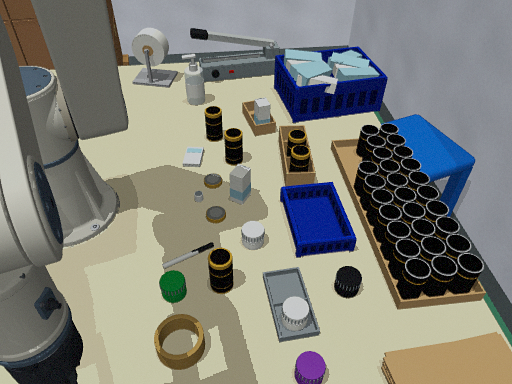

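View pics/wrist0.png

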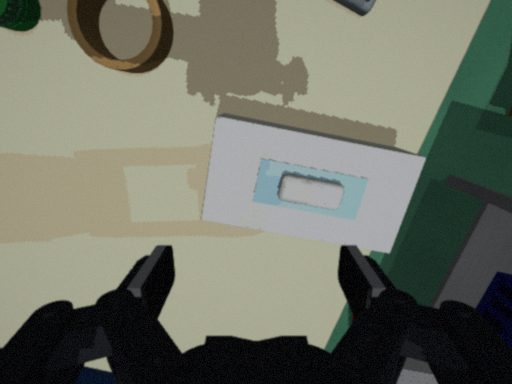

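The canisters are at top-view pixels (109,215), (156,196) and (320,220).

Jar candidates are:
- white, loose: (275,190)
- white, fixed in the tray: (357,168)
- green: (323,260)
- purple: (397,167)
- black: (329,124)

I choose the loose white one.

Box candidates are:
- standing box: (216,195)
- flat card: (152,240)
- fixed box in its tray: (97,156)

I choose the one at (216,195). A close crop will check these choices.

```bash
cat > h.py <<'E'
import numpy as np, cv2
from rig import sense, grab_frame, job, r
def ray(f,u,v):
    d=f["T"][:3,:3]@np.linalg.inv(f["mtx"])@np.array([u,v,1.]); return f["T"][:3,3],d
def onplane(f,u,v,z):
    o,d=ray(f,u,v); return o+d*(z-o[2])/d[2]
def proj(f,p):
    R=f["T"][:3,:3]; c=R.T@(np.asarray(p,float)-f["T"][:3,3]); q=f["mtx"]@c; return q[:2]/q[2]
def save(name,img,x0=0,y0=0,w=512,h=384,s=1):
    c=cv2.resize(img[y0:y0+h,x0:x0+w],None,fx=s,fy=s,interpolation=cv2.INTER_CUBIC); cv2.imwrite(f"pics/{name}.png",c[:,:,::-1])
E
python3 - <<'E'
from h import *
f=grab_frame("top"); g=grab_frame("side")
np.save("top.npy",f["color"])
save("top_l",f["color"],60,100,160,160,3.75)
save("top_r",f["color"],210,95,170,140,4.4)
save("side_z",g["color"],180,90,200,150,4)
save("side_z2",g["color"],190,210,200,150,4)
E
```

```text
(no output)
```

View pics/top_l.png

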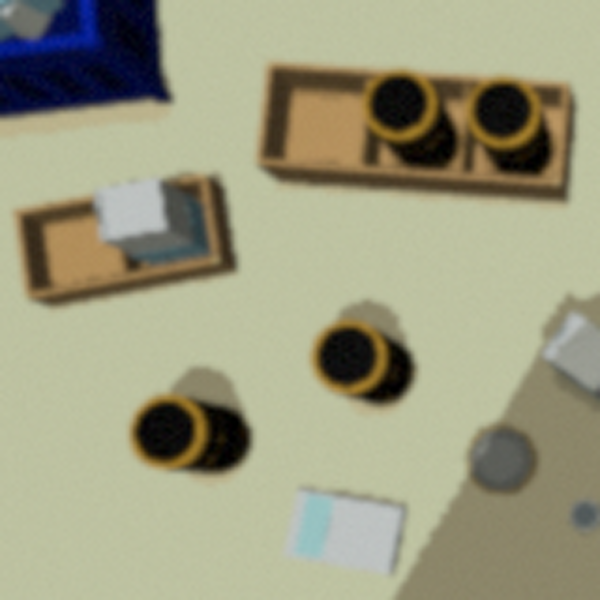

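View pics/top_r.png

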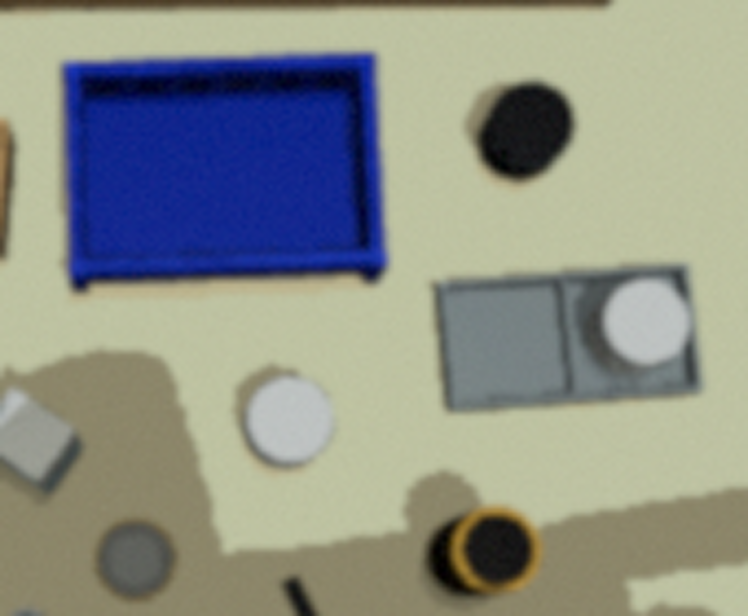

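View pics/side_z.png

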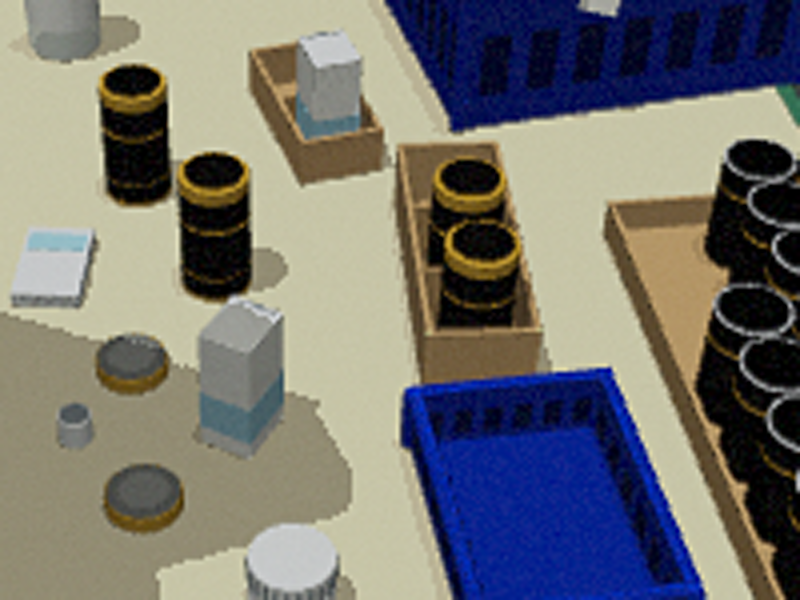

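View pics/side_z2.png

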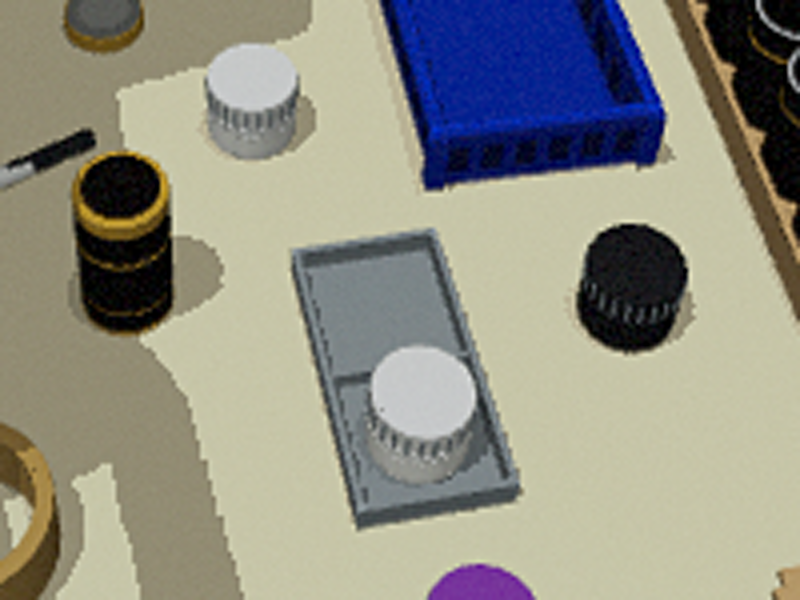

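The crops confirm the choices: loose white jar, standing box with its band, three gold-rimmed canisters, and the trays each with one free bay. Next I convert pixels to points.

```bash
python3 - <<'E'
from h import *
f=grab_frame("top"); g=grab_frame("side")
save("boxtop",f["color"],195,170,50,45,12)
save("boxside",g["color"],220,155,45,60,10)
L=lambda X,Y:(60+(X+.5)/3.75-.5,100+(Y+.5)/3.75-.5)
Rr=lambda X,Y:(210+(X+.5)/4.4-.5,95+(Y+.5)/4.4-.5)
P=lambda c,z:onplane(f,*c,z)[:2].round(1)
# gold masks
hsv=cv2.cvtColor(f["color"],cv2.COLOR_RGB2HSV)
m=cv2.inRange(hsv,(12,140,90),(28,255,255))
for nm,c,z in [("c1",L(171,432),100),("c2",L(350,357),100),("c3",Rr(496,549),100),("f1",L(402,107),103),("f2",L(506,115),103)]:
    k=np.zeros_like(m); cv2.circle(k,tuple(int(round(x)) for x in c),14,255,-1)
    pts=cv2.findNonZero(m&k); (cc,rr)=cv2.minEnclosingCircle(pts)
    print(nm,np.round(c,1),np.round(cc,1),round(rr,1),P(c,z),P(cc,z))
print("jar",P(Rr(288,420),48),"fixedjar",P(Rr(646,321),51))
def rect(nm,cs,z):
    p=np.array([P(c,z) for c in cs]); print(nm,p.tolist(),"mean",p.mean(0).round(1),"sides",[np.linalg.norm(p[i]-p[(i+1)%4]).round(1) for i in range(4)])
    d=(p[0]+p[3]-p[1]-p[2]); print("  yaw",np.arctan2(-d[0],d[1]).round(3))
rect("carton",[L(268,66),L(572,85),L(565,190),L(260,165)],55)
rect("boxtray",[L(15,212),L(216,177),L(235,268),L(32,300)],40)
rect("crate",[Rr(65,66),Rr(372,55),Rr(383,265),Rr(72,273)],50)
rect("jartray",[Rr(436,283),Rr(685,267),Rr(697,387),Rr(449,408)],18)
E
```

```text
c1 [105.2 214.8] [105. 215.] 10.0 [396.9 280.3] [396.4 280.8]
c2 [153.  194.8] [153.2 194.8] 9.7 [446.9 160.3] [447.1 159.6]
c3 [322.3 219.4] [322.2 219.6] 9.9 [ 379.4 -272.6] [ 378.9 -272.3]
f1 [166.8 128.2] [166.  127.4] 10.5 [622.1 127.4] [624.1 129.7]
f2 [194.6 130.3] [193.8 129.5] 10.8 [615.7  54.7] [617.9  56.8]
jar [ 462.9 -157.6] fixedjar [ 522.5 -381.9]
carton [[669.2, 237.5], [652.8, 13.4], [573.6, 18.3], [594.3, 241.0]] mean [622.5 127.6] sides [np.float64(224.7), np.float64(79.4), np.float64(223.7), np.float64(75.0)]
  yaw -0.083
boxtray [[564.3, 425.2], [589.5, 278.3], [520.8, 261.9], [498.5, 409.2]] mean [543.3 343.6] sides [np.float64(149.0), np.float64(70.6), np.float64(149.0), np.float64(67.7)]
  yaw 0.16
crate [[690.9, -20.2], [696.6, -215.7], [559.9, -218.9], [556.6, -24.3]] mean [ 626.  -119.8] sides [np.float64(195.6), np.float64(136.7), np.float64(194.6), np.float64(134.4)]
  yaw 0.023
jartray [[555.1, -257.5], [564.2, -419.4], [485.5, -423.0], [473.5, -263.2]] mean [ 519.6 -340.8] sides [np.float64(162.2), np.float64(78.8), np.float64(160.2), np.float64(81.8)]
  yaw 0.065
```

View pics/boxtop.png

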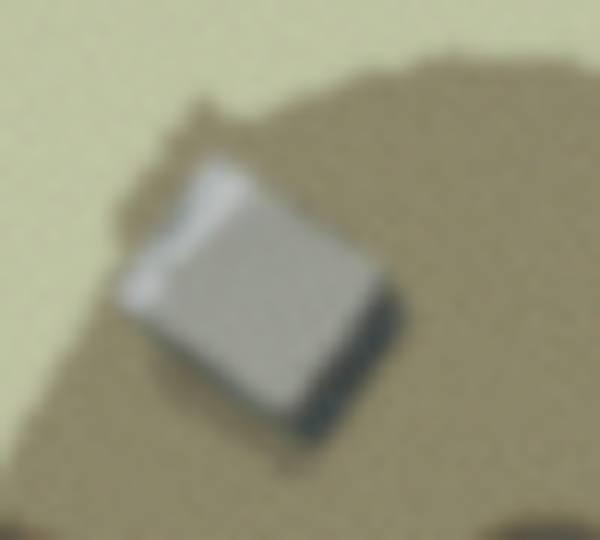

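View pics/boxside.png

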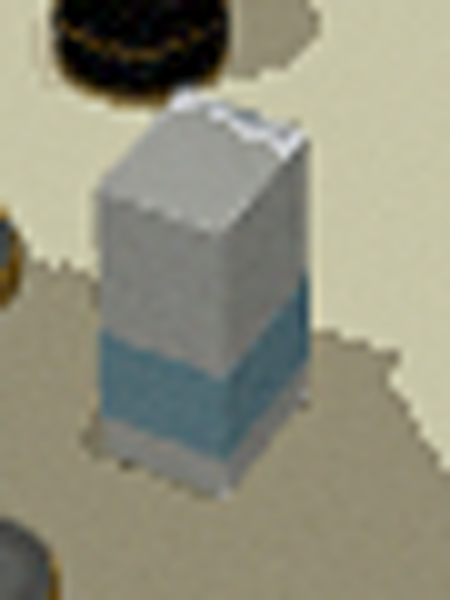

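```bash
python3 - <<'E'
from h import *
f=grab_frame("top"); g=grab_frame("side")
P=lambda X,Y:onplane(f,195+(X+.5)/12-.5,170+(Y+.5)/12-.5,95)[:2]
p=np.array([P(*c) for c in [(215,155),(385,275),(288,412),(118,292)]])
print(p.round(1).tolist(),p.mean(0).round(1),[np.linalg.norm(p[i]-p[(i+1)%4]).round(1) for i in range(4)])
for i in (0,1): d=p[i+1]-p[i]; print("edge dir",np.degrees(np.arctan2(d[1],d[0])).round(1))
im=cv2.resize(g["color"],None,fx=1.5,fy=1.5)
def ring(x,y,z,rad,col):
    for t in np.linspace(0,2*np.pi,60):
        q=proj(g,(x+rad*np.cos(t),y+rad*np.sin(t),z))*1.5; cv2.circle(im,tuple(q.round().astype(int).tolist()),0,col,-1)
for x,y in [(396.7,280.5),(447,160),(379.1,-272.4)]: ring(x,y,100,26,(255,0,0));ring(x,y,0,26,(255,0,0))
ring(463,-157.6,48,28,(255,0,0))
ring(628.6,200.4,3,26,(0,255,0)); ring(537.8,377.7,3,23,(0,255,0)); ring(522.2-5.2,-301.4,3,28,(0,255,0))
for s in (45,-45): ring(626-s*.023,-119.8+s,5,26,(0,255,0))
m=p.mean(0)
for z in (0,95): ring(*m,z,3,(255,0,0))
cv2.imwrite("pics/chk_side.png",im[:,:,::-1])
E
```

```text
[[478.3, 8.4], [451.8, -28.3], [422.3, -7.4], [448.6, 29.2]] [450.2   0.5] [np.float64(45.2), np.float64(36.1), np.float64(45.1), np.float64(36.2)]
edge dir -125.9
edge dir 144.6
```

View pics/chk_side.png

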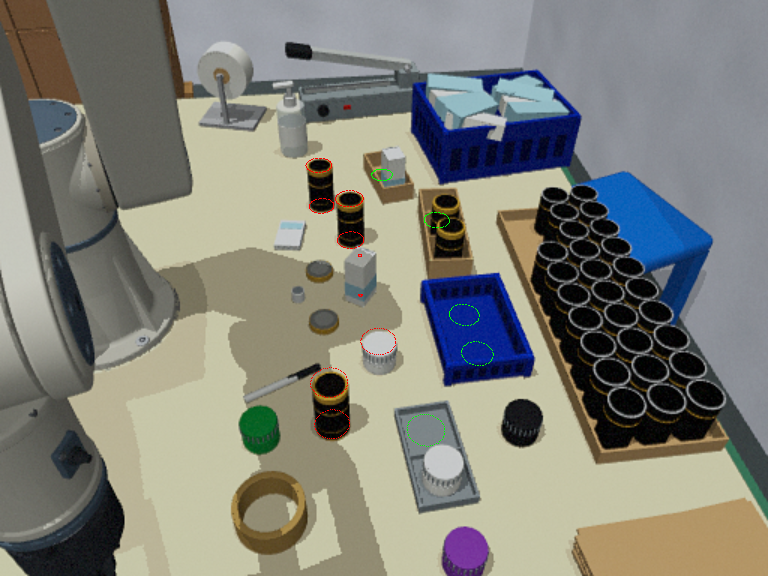

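```bash
cat > d.py <<'E'
import sys
from h import *
from scipy.spatial.transform import Rotation as Ro
# d.py x y zgrasp yaw : remaining travel in tool axes (straight-down tool)
x,y,z,yaw=map(float,sys.argv[1:5]); s=sense()
p=np.array(s["eef_pos"]); R=Ro.from_euler("xyz",s["tcp_rot"])
Rt=Ro.from_euler("xyz",[np.pi,0,yaw])
d=np.array([x,y,z+155])-p
print("turn",(R.inv()*Rt).as_rotvec().round(3),"shift now-axes",R.inv().apply(d).round(1),"| final-axes",Rt.inv().apply(d).round(1))
print("t",round(s["clock"],2),"grasp",(p-[0,0,155]).round(1),"yaw",s["tcp_rot"].round(3),"F",s["contact_force"].round(2),"open",round(s["opening"],3))
E
python3 -m creep '[[0,0,-0.125,0,0,0,0],[0,0,-0.125,0,0,0,0],[0,0,-0.125,0,0,0,0],[0,0,-0.125,0,0,0,0],[0,0,-0.125,0,0,0,0],[0,0,-0.125,0,0,0,0],[0,0,-0.125,0,0,0,0],[0,0,-0.125,0,0,0,0],[0,0,-0.125,0,0,0,0],[0,0,-0.125,0,0,0,0]]' 40
python3 d.py 379.1 -272.4 150 1.571
```

```text
clock: 1.28
eef_pos: [179.2, -598.7, 404.7]
tcp_rot: [-3.142, -0.0, 1.545]
contact_force: [-0.2, -0.3, 0.2]
opening: 1.003
turn [-0.    -0.    -0.026] shift now-axes [331.3 191.4  99.7] | final-axes [326.2 200.   99.7]
t 1.28 grasp [ 179.2 -598.7  249.7] yaw [-3.142 -0.     1.545] F [-0.22 -0.3   0.24] open 1.003
```

```bash
python3 -m creep '[[0,0,-0.026,32.9,19.9,0,0],[0,0,0,32.6,20,0,0],[0,0,0,32.6,20,0,0],[0,0,0,32.6,20,0,0],[0,0,0,32.6,20,0,0],[0,0,0,32.6,20,0,0],[0,0,0,32.6,20,0,0],[0,0,0,32.6,20,0,0],[0,0,0,32.6,20,0,0],[0,0,0,32.6,20,0,0]]'
python3 d.py 379.1 -272.4 80 1.571
```

```text
clock: 2.12
eef_pos: [380.2, -263.6, 404.1]
tcp_rot: [3.139, 0.006, 1.572]
contact_force: [1.4, -0.4, 0.2]
opening: 0.997
turn [0.002 0.006 0.001] shift now-axes [ -7.8  -1.5 169.1] | final-axes [ -8.8  -1.1 169.1]
t 2.12 grasp [ 380.2 -263.6  249.1] yaw [3.139 0.006 1.572] F [ 1.4  -0.37  0.25] open 0.997
```

```bash
python3 -m creep '[[0,0,0,-5,-1,35,0],[0,0,0,-3,0,35,0],[0,0,0,0,0,30,0],[0,0,0,0,0,15,0],[0,0,0,0,0,0,0]]'
python3 d.py 379.1 -272.4 80 1.571
python3 - <<'E'
from h import *
f=grab_frame("wrist"); save("w1",f["color"])
E
```

```text
clock: 2.53
eef_pos: [386.3, -264.5, 289.0]
tcp_rot: [3.129, 0.011, 1.585]
contact_force: [-1.3, 0.3, 0.4]
opening: 1.0
turn [0.013 0.011 0.014] shift now-axes [-7.2 -8.  54. ] | final-axes [-7.9 -7.2 54. ]
t 2.53 grasp [ 386.3 -264.5  134. ] yaw [3.129 0.011 1.585] F [-1.26  0.27  0.38] open 1.0
```

View pics/w1.png

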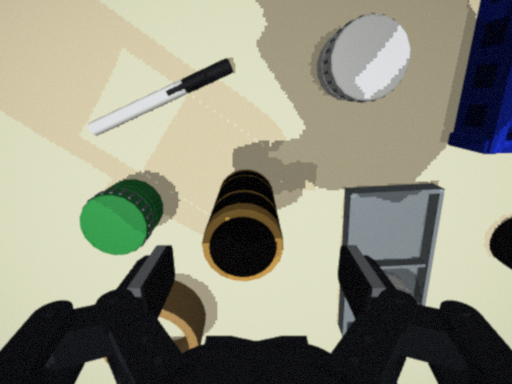

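```bash
python3 -m creep '[[0.013,0.011,0.014,-7.2,-8,0,0],[0,0,0,0,0,0,0],[0,0,0,0,0,0,0]]'
python3 d.py 379.1 -272.4 80 1.571
```

```text
clock: 2.83
eef_pos: [378.6, -273.7, 292.8]
tcp_rot: [3.14, 0.001, 1.57]
contact_force: [-0.6, -0.1, -0.2]
opening: 0.997
turn [ 0.001  0.001 -0.001] shift now-axes [ 1.3  0.5 57.8] | final-axes [ 1.3  0.5 57.8]
t 2.83 grasp [ 378.6 -273.7  137.8] yaw [3.14e+00 1.00e-03 1.57e+00] F [-0.64 -0.09 -0.15] open 0.997
```

```bash
python3 -m creep '[[0,0,0,1,0.5,12,0],[0,0,0,0,0,14,0],[0,0,0,0,0,14,0],[0,0,0,0,0,12,0],[0,0,0,0,0,5,0],[0,0,0,0,0,0,0]]'
python3 d.py 379.1 -272.4 80 1.571
```

```text
clock: 3.33
eef_pos: [381.2, -277.2, 241.8]
tcp_rot: [3.127, 0.01, 1.565]
contact_force: [0.6, 0.3, 0.4]
opening: 1.005
turn [ 0.014  0.01  -0.006] shift now-axes [ 4.8 -2.3  6.8] | final-axes [ 4.8 -2.1  6.8]
t 3.33 grasp [ 381.2 -277.2   86.8] yaw [3.127 0.01  1.565] F [0.59 0.26 0.38] open 1.005
```

```bash
python3 -m creep '[[0.014,0.01,-0.006,4.8,-2.3,5,0],[0,0,0,0,0,0,0],[0,0,0,0,0,0,0.3],[0,0,0,0,0,0,0.6],[0,0,0,0,0,0,1],[0,0,0,0,0,0,1],[0,0,0,0,0,0,1],[0,0,0,0,0,0,1]]' 40
python3 d.py 379.1 -272.4 80 1.571
```

```text
clock: 4.0
eef_pos: [379.9, -273.0, 240.1]
tcp_rot: [3.138, 0.002, 1.571]
contact_force: [-0.1, -0.1, -1.2]
opening: 0.599
turn [ 0.003  0.002 -0.   ] shift now-axes [ 0.6 -0.8  5.1] | final-axes [ 0.6 -0.8  5.1]
t 4.0 grasp [ 379.9 -273.    85.1] yaw [3.138e+00 2.000e-03 1.571e+00] F [-0.14 -0.08 -1.24] open 0.599
```

```bash
python3 -m creep '[[0,0,0,0,0,-10,1],[0,0,0,0,0,-15,1],[0,0,0,0,0,-15,1],[0,0,0,0,0,-15,1],[0,0,0,0,0,-5,1],[0,0,0,0,0,0,1],[0,0,0,0,0,0,1]]'
for i in 1 2 3; do python3 -m creep '[[0,0,0,0,0,0,1],[0,0,0,0,0,0,1]]'; done
python3 d.py 628.6 200.4 165 1.488
```

```text
clock: 4.58
eef_pos: [379.2, -272.5, 304.6]
tcp_rot: [3.14, 0.001, 1.571]
contact_force: [0.3, 0.4, 0.3]
opening: 0.593
clock: 4.75
eef_pos: [378.9, -272.3, 304.0]
tcp_rot: [3.14, 0.001, 1.571]
contact_force: [-0.5, 0.5, -1.0]
opening: 0.597
clock: 4.92
eef_pos: [378.6, -272.1, 302.7]
tcp_rot: [-3.141, -0.001, 1.571]
contact_force: [-0.4, 0.3, -1.3]
opening: 0.598
clock: 5.08
eef_pos: [378.3, -271.9, 301.9]
tcp_rot: [-3.14, -0.002, 1.571]
contact_force: [0.2, -0.7, -1.9]
opening: 0.598
turn [-0.002 -0.002  0.083] shift now-axes [472.3 250.2 -17.9] | final-axes [491.4 210.4 -18.1]
t 5.08 grasp [ 378.3 -271.9  146.9] yaw [-3.140e+00 -2.000e-03  1.571e+00] F [ 0.21 -0.67 -1.86] open 0.598
```

```bash
for i in 1 2 3 4 5 6 7 8 9 10 11 12; do python3 -m creep '[[0,0,0,0,0,0,1]]' | grep -E "force|eef"; done
```

```text
eef_pos: [378.3, -271.9, 301.6]
contact_force: [0.6, -0.9, -1.5]
eef_pos: [378.2, -271.8, 301.4]
contact_force: [-0.2, 0.1, -0.8]
eef_pos: [378.2, -271.8, 301.4]
contact_force: [0.9, 0.5, -0.1]
eef_pos: [378.2, -271.8, 301.3]
contact_force: [-1.1, -0.2, -1.2]
eef_pos: [378.3, -271.9, 301.3]
contact_force: [-0.6, -0.3, 0.6]
eef_pos: [378.2, -271.9, 301.4]
contact_force: [-0.9, 0.4, -0.1]
eef_pos: [378.3, -271.9, 301.4]
contact_force: [0.8, 0.7, -0.7]
eef_pos: [378.3, -271.9, 301.4]
contact_force: [-0.6, 0.2, -0.9]
eef_pos: [378.3, -271.9, 301.5]
contact_force: [-0.5, -0.1, -1.4]
eef_pos: [378.3, -271.9, 301.5]
contact_force: [-0.2, 0.6, -1.3]
eef_pos: [378.3, -271.9, 301.5]
contact_force: [1.9, 0.1, -1.0]
eef_pos: [378.3, -271.9, 301.5]
contact_force: [0.3, -0.8, -1.3]
```

c3 reads about -0.8 N, so it is empty and goes to the crate.

```bash
python3 d.py 627 -165 165 1.594
```

```text
turn [-0.002 -0.002 -0.023] shift now-axes [106.9 248.6 -18.9] | final-axes [101.1 251.1 -18.5]
t 6.08 grasp [ 378.3 -271.9  146.5] yaw [-3.139e+00 -2.000e-03  1.571e+00] F [ 0.26 -0.82 -1.3 ] open 0.598
```

```bash
python3 -m creep '[[0,0,-0.023,2,4,-12,1],[0,0,0,6,14,-6,1],[0,0,0,10,25,0,1],[0,0,0,14,35,0,1],[0,0,0,14,35,0,1],[0,0,0,14,35,0,1],[0,0,0,14,35,0,1],[0,0,0,12,32,0,1],[0,0,0,8,18,0,1],[0,0,0,0,0,0,1]]'; python3 d.py 627 -165 165 1.594
```

```text
clock: 6.92
eef_pos: [618.3, -167.3, 319.0]
tcp_rot: [-3.14, -0.003, 1.591]
contact_force: [-0.3, -0.4, -0.6]
opening: 0.594
turn [-0.002 -0.003 -0.003] shift now-axes [ 2.2  8.7 -1.1] | final-axes [ 2.1  8.7 -1. ]
t 6.92 grasp [ 618.3 -167.3  164. ] yaw [-3.140e+00 -3.000e-03  1.591e+00] F [-0.27 -0.39 -0.58] open 0.594
```

```bash
python3 -m creep '[[0,0,0,2,8,3,1],[0,0,0,0,0,12,1],[0,0,0,0,0,16,1],[0,0,0,0,0,16,1],[0,0,0,0,0,12,1],[0,0,0,0,0,5,1],[0,0,0,0,0,0,1]]'; python3 d.py 627 -165 90 1.594
```

```text
clock: 7.5
eef_pos: [623.5, -166.0, 248.1]
tcp_rot: [-3.135, -0.003, 1.59]
contact_force: [-0.0, 0.5, -0.8]
opening: 0.598
turn [-0.006 -0.003 -0.004] shift now-axes [0.9 3.6 3.1] | final-axes [0.9 3.6 3.1]
t 7.5 grasp [ 623.5 -166.    93.1] yaw [-3.135e+00 -3.000e-03  1.590e+00] F [-0.    0.52 -0.76] open 0.598
```

```bash
python3 -m creep '[[-0.006,-0.003,0,0,0,2,1],[0,0,0,0,0,1,1],[0,0,0,0,0,1,1],[0,0,0,0,0,0,1]]'; python3 d.py 627 -165 90 1.594
```

```text
clock: 7.83
eef_pos: [622.9, -166.9, 245.3]
tcp_rot: [3.141, 0.0, 1.588]
contact_force: [0.7, -0.4, -0.3]
opening: 0.6
turn [ 0.001  0.    -0.006] shift now-axes [1.8 4.2 0.3] | final-axes [1.8 4.2 0.3]
t 7.83 grasp [ 622.9 -166.9   90.3] yaw [3.141 0.    1.588] F [ 0.7  -0.45 -0.33] open 0.6
```

```bash
python3 -m creep '[[0,0,0,0,0,1.5,1],[0,0,0,0,0,0,1],[0,0,0,0,0,0,1]]'; python3 -m creep '[[0,0,0,0,0,0,0.35],[0,0,0,0,0,0,0.2],[0,0,0,0,0,0,0],[0,0,0,0,0,0,0],[0,0,0,0,0,0,0],[0,0,0,0,0,0,0]]'; python3 d.py 627 -165 90 1.594
```

```text
clock: 8.08
eef_pos: [623.6, -167.2, 245.6]
tcp_rot: [3.137, 0.001, 1.588]
contact_force: [0.4, 0.1, -0.5]
opening: 0.592
clock: 8.58
eef_pos: [624.0, -167.2, 246.1]
tcp_rot: [3.136, 0.002, 1.589]
contact_force: [-0.6, 0.4, -0.1]
opening: 1.001
turn [ 0.005  0.002 -0.005] shift now-axes [2.1 3.  1.1] | final-axes [2.1 3.1 1.1]
t 8.58 grasp [ 624.  -167.2   91.1] yaw [3.136e+00 2.000e-03 1.589e+00] F [-0.6   0.44 -0.12] open 1.001
```

Now lift and go to c2 at (447,160).

```bash
python3 -m creep '[[0,0,0,0,0,-12,0],[0,0,0,0,0,-25,0],[0,0,0,0,0,-30,0],[0,0,0,0,0,-30,0],[0,0,0,0,0,-15,0],[0,0,0,0,0,0,0]]'; python3 d.py 447 160 150 1.571; python3 - <<'E'
from h import *
f=grab_frame("side"); save("s1",f["color"],180,90,240,180,3.3)
E
```

```text
clock: 9.08
eef_pos: [622.6, -166.8, 364.6]
tcp_rot: [3.14, 0.0, 1.589]
contact_force: [-0.0, 0.2, 1.4]
opening: 0.998
turn [0.002 0.    0.018] shift now-axes [ 330.  -169.9   59.2] | final-axes [ 326.9 -175.6   59.6]
t 9.08 grasp [ 622.6 -166.8  209.6] yaw [3.14  0.    1.589] F [-0.01  0.19  1.36] open 0.998
```

View pics/s1.png

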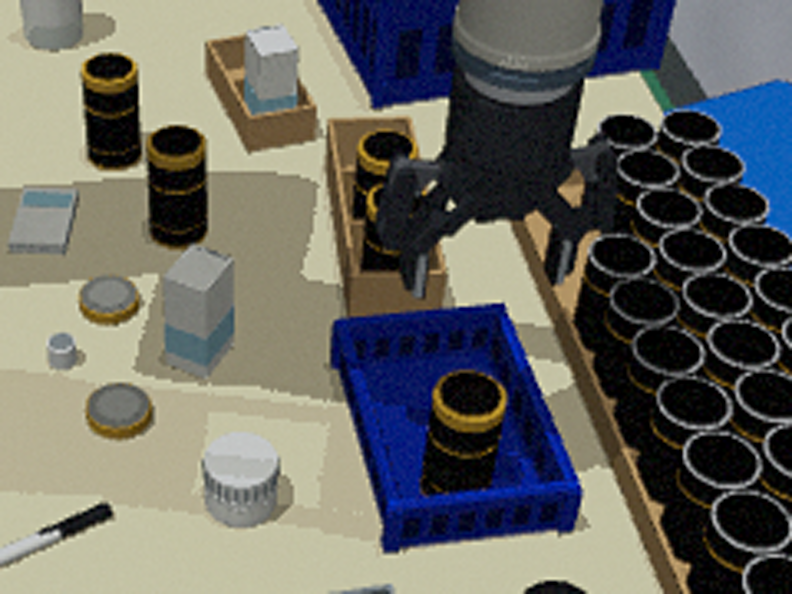

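The first canister stands in the crate (crop pixel 465,430). Next is c2.

```bash
python3 -m creep '[[0,0,0.018,20,-11,0,0],[0,0,0,35,-19,0,0],[0,0,0,36,-19,0,0],[0,0,0,36,-19,0,0],[0,0,0,36,-19,5,0],[0,0,0,36,-19,10,0],[0,0,0,36,-19,10,0],[0,0,0,34,-18,10,0],[0,0,0,18,-9,10,0],[0,0,0,0,0,0,0]]'; python3 -m creep '[[0,0,0,0,0,0,0]]' >/dev/null; python3 d.py 447 160 130 1.571
```

```text
clock: 9.97
eef_pos: [462.4, 123.9, 309.8]
tcp_rot: [-3.137, 0.003, 1.563]
contact_force: [-0.5, -1.0, 0.3]
opening: 1.001
turn [-0.007  0.004 -0.005] shift now-axes [ 35.3 -14.4  23.8] | final-axes [ 35.3 -14.4  23.8]
t 10.05 grasp [461.4 124.7 153.8] yaw [-3.135  0.004  1.566] F [-0.21 -0.59 -1.14] open 0.999
```

```bash
python3 -m creep '[[-0.007,0.004,0,18,-7,0,0],[0,0,0,17,-7,5,0],[0,0,0,0,0,5,0],[0,0,0,0,0,5,0],[0,0,0,0,0,0,0],[0,0,0,0,0,0,0]]'; python3 d.py 447 160 82 1.571
```

```text
clock: 10.55
eef_pos: [449.1, 157.1, 291.7]
tcp_rot: [-3.141, 0.001, 1.564]
contact_force: [-0.1, -0.2, 0.1]
opening: 0.995
turn [-0.001  0.001 -0.007] shift now-axes [ 2.9 -2.  54.7] | final-axes [ 2.9 -2.1 54.7]
t 10.55 grasp [449.1 157.1 136.7] yaw [-3.141e+00  1.000e-03  1.564e+00] F [-0.08 -0.22  0.06] open 0.995
```

```bash
python3 -m creep '[[0,0,0,2.9,-2,8,0],[0,0,0,0,0,14,0],[0,0,0,0,0,14,0],[0,0,0,0,0,12,0],[0,0,0,0,0,4,0],[0,0,0,0,0,0,0]]'; python3 d.py 447 160 82 1.571
```

```text
clock: 11.05
eef_pos: [449.0, 157.2, 237.1]
tcp_rot: [3.14, 0.001, 1.559]
contact_force: [0.2, 0.0, 0.4]
opening: 1.0
turn [ 0.002  0.001 -0.012] shift now-axes [ 2.8 -2.   0.1] | final-axes [ 2.8 -2.   0.1]
t 11.05 grasp [449.  157.2  82.1] yaw [3.140e+00 1.000e-03 1.559e+00] F [0.23 0.01 0.41] open 1.0
```

```bash
python3 -m creep '[[0,0,-0.012,2.8,-2,0,0],[0,0,0,0,0,0,0],[0,0,0,0,0,0,0.3],[0,0,0,0,0,0,0.6],[0,0,0,0,0,0,1],[0,0,0,0,0,0,1],[0,0,0,0,0,0,1],[0,0,0,0,0,0,1]]'; python3 d.py 447 160 82 1.571
python3 -m creep '[[0,0,0,0,0,-10,1],[0,0,0,0,0,-15,1],[0,0,0,0,0,-15,1],[0,0,0,0,0,-15,1],[0,0,0,0,0,-10,1],[0,0,0,0,0,0,1],[0,0,0,0,0,0,1],[0,0,0,0,0,0,1],[0,0,0,0,0,0,1],[0,0,0,0,0,0,1]]'
for i in 1 2 3 4 5 6 7 8; do python3 -m creep '[[0,0,0,0,0,0,1]]' | grep -E "force"; done
python3 d.py 628.6 200.4 165 1.488
```

```text
clock: 11.72
eef_pos: [447.8, 160.3, 239.4]
tcp_rot: [3.136, -0.0, 1.571]
contact_force: [-0.2, 0.2, -0.5]
opening: 0.6
turn [ 0.005 -0.     0.   ] shift now-axes [-0.3 -0.8  2.4] | final-axes [-0.3 -0.8  2.4]
t 11.72 grasp [447.8 160.3  84.4] yaw [ 3.136 -0.     1.571] F [-0.16  0.22 -0.48] open 0.6
clock: 12.55
eef_pos: [446.5, 159.9, 309.4]
tcp_rot: [3.138, 0.0, 1.571]
contact_force: [0.4, -0.8, 0.6]
opening: 0.599
contact_force: [-0.3, 0.7, -0.7]
contact_force: [0.5, 0.1, -1.4]
contact_force: [0.1, 0.3, -0.5]
contact_force: [0.2, 0.2, -0.4]
contact_force: [-0.4, 0.2, -1.3]
contact_force: [0.3, 1.0, -0.3]
contact_force: [0.2, -0.2, -0.4]
contact_force: [-1.3, 0.0, -0.8]
turn [-0.001  0.002  0.083] shift now-axes [ 40.7 182.8 -13. ] | final-axes [ 55.7 178.8 -12.8]
t 13.22 grasp [445.8 159.7 152.2] yaw [-3.141e+00  2.000e-03  1.571e+00] F [-1.35  0.01 -0.77] open 0.596
```

Empty too, so c1 must be the filled one. c2 goes to the crate's +y half.

```bash
python3 d.py 625 -75 200 1.594; python3 -m creep '[[0,0,-0.023,-5,3,-15,1],[0,0,0,-15,10,-20,1],[0,0,0,-24,19,-14,1],[0,0,0,-30,22,0,1],[0,0,0,-32,24,0,1],[0,0,0,-32,24,0,1],[0,0,0,-32,24,0,1],[0,0,0,-30,22,0,1],[0,0,0,-15,11,0,1],[0,0,0,0,0,0,1]]';  python3 -m creep '[[0,0,0,0,0,0,1],[0,0,0,0,0,0,1]]' >/dev/null; python3 d.py 625 -75 89.5 1.594
```

```text
turn [-0.001  0.002 -0.023] shift now-axes [-234.8  179.1  -47.5] | final-axes [-238.7  173.7  -47.8]
t 13.22 grasp [445.8 159.7 152.2] yaw [-3.141e+00  2.000e-03  1.571e+00] F [-1.35  0.01 -0.77] open 0.596
clock: 14.05
eef_pos: [616.5, -61.0, 359.3]
tcp_rot: [3.14, 0.004, 1.6]
contact_force: [-0.8, 1.1, -0.6]
opening: 0.601
turn [0.001 0.003 0.004] shift now-axes [-12.9   8.1 114.1] | final-axes [-13.2   8.2 114.1]
t 14.22 grasp [616.5 -62.  203.6] yaw [3.141e+00 3.000e-03 1.598e+00] F [ 0.58  0.41 -1.61] open 0.598
```

```bash
python3 -m creep '[[0,0,0,-7,4,5,1],[0,0,0,-6,4,15,1],[0,0,0,0,0,25,1],[0,0,0,0,0,25,1],[0,0,0,0,0,20,1],[0,0,0,0,0,12,1],[0,0,0,0,0,5,1],[0,0,0,0,0,0,1],[0,0,0,0,0,0,1]]';python3 d.py 625 -75 89.5 1.594
```

```text
clock: 14.97
eef_pos: [624.0, -71.5, 243.7]
tcp_rot: [3.139, 0.004, 1.607]
contact_force: [-2.3, -2.5, 10.8]
opening: 0.595
turn [0.002 0.004 0.013] shift now-axes [-3.5  0.9 -0.8] | final-axes [-3.5  1.  -0.8]
t 14.97 grasp [624.  -71.5  88.7] yaw [3.139 0.004 1.607] F [-2.28 -2.5  10.82] open 0.595
```

Touching down at 88.7. Releasing.

```bash
python3 -m creep '[[0,0,0,0,0,-0.5,1],[0,0,0,0,0,0,0.35],[0,0,0,0,0,0,0.2],[0,0,0,0,0,0,0],[0,0,0,0,0,0,0],[0,0,0,0,0,0,0],[0,0,0,0,0,-5,0],[0,0,0,0,0,-12,0],[0,0,0,0,0,-25,0],[0,0,0,0,0,-30,0]]'; python3 -m creep '[[0,0,0,0,0,-20,0],[0,0,0,0,0,-10,0],[0,0,0,0,0,0,0]]'; python3 d.py 396.7 280.5 150 1.571;python3 - <<'E'
from h import *
f=grab_frame("side"); save("s2",f["color"],180,90,240,180,3.3)
E
```

```text
clock: 15.8
eef_pos: [621.5, -69.8, 313.9]
tcp_rot: [-3.134, 0.002, 1.609]
contact_force: [0.6, 0.2, 0.6]
opening: 0.998
clock: 16.05
eef_pos: [623.1, -69.9, 354.0]
tcp_rot: [3.14, 0.004, 1.609]
contact_force: [1.4, 0.9, 0.2]
opening: 1.0
turn [0.002 0.004 0.038] shift now-axes [ 359.  -212.9   47.3] | final-axes [ 350.5 -226.4   49. ]
t 16.05 grasp [623.1 -69.9 199. ] yaw [3.14  0.004 1.609] F [1.37 0.9  0.23] open 1.0
```

View pics/s2.png

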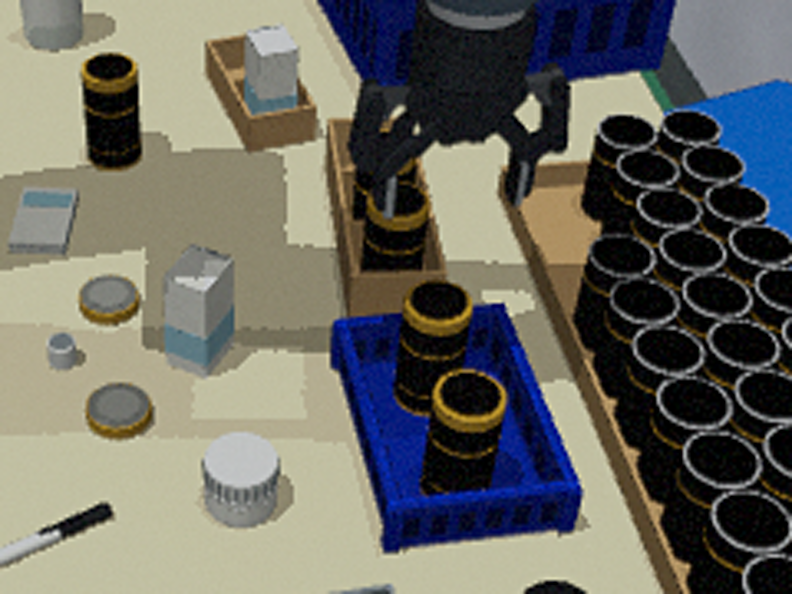

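Both empties stand in the crate (crop pixels 430,350 and 465,430). On to c1.

```bash
python3 -m creep '[[0,0,0.038,20,-13,0,0],[0,0,0,35,-22,0,0],[0,0,0,35,-22,0,0],[0,0,0,35,-22,0,0],[0,0,0,35,-22,0,0],[0,0,0,35,-22,0,0],[0,0,0,35,-22,0,0],[0,0,0,35,-22,10,0],[0,0,0,35,-22,10,0],[0,0,0,30,-22,10,0]]'; python3 -m creep '[[0,0,0,10,-10,0,0],[0,0,0,0,0,0,0],[0,0,0,0,0,0,0]]' >/dev/null; python3 d.py 396.7 280.5 135 1.571
```

```text
clock: 16.93
eef_pos: [409.2, 257.5, 313.3]
tcp_rot: [-3.139, 0.007, 1.558]
contact_force: [0.8, 1.4, 0.7]
opening: 0.994
turn [-0.011  0.011 -0.006] shift now-axes [ 9.2  4.1 17.9] | final-axes [ 8.9  4.  18. ]
t 17.18 grasp [392.7 271.6 153. ] yaw [-3.13   0.011  1.565] F [-0.51 -0.36 -0.9 ] open 1.001
```

```bash
python3 -m creep '[[-0.011,0.011,0,9,4,4,0],[0,0,0,0,0,6,0],[0,0,0,0,0,5,0],[0,0,0,0,0,2,0],[0,0,0,0,0,0,0],[0,0,0,0,0,0,0]]'; python3 d.py 396.7 280.5 83 1.571
```

```text
clock: 17.68
eef_pos: [399.9, 278.1, 287.6]
tcp_rot: [3.141, 0.0, 1.561]
contact_force: [0.2, 0.9, -0.4]
opening: 1.001
turn [ 0.    0.   -0.01] shift now-axes [ 2.4 -3.2 49.6] | final-axes [ 2.4 -3.2 49.6]
t 17.68 grasp [399.9 278.1 132.6] yaw [3.141 0.    1.561] F [ 0.2   0.91 -0.38] open 1.001
```

```bash
python3 -m creep '[[0,0,-0.01,2.4,-3.2,8,0],[0,0,0,0,0,12,0],[0,0,0,0,0,12,0],[0,0,0,0,0,10,0],[0,0,0,0,0,4,0],[0,0,0,0,0,0,0],[0,0,0,0,0,0,0]]'; python3 d.py 396.7 280.5 83 1.571
```

```text
clock: 18.27
eef_pos: [396.9, 280.1, 238.8]
tcp_rot: [3.14, -0.001, 1.571]
contact_force: [0.7, -0.6, 0.5]
opening: 0.996
turn [ 0.002 -0.001 -0.   ] shift now-axes [ 0.4 -0.2  0.8] | final-axes [ 0.4 -0.2  0.8]
t 18.27 grasp [396.9 280.1  83.8] yaw [ 3.140e+00 -1.000e-03  1.571e+00] F [ 0.7  -0.59  0.49] open 0.996
```

```bash
python3 -m creep '[[0,0,0,0,0,0,0.3],[0,0,0,0,0,0,0.6],[0,0,0,0,0,0,1],[0,0,0,0,0,0,1],[0,0,0,0,0,0,1],[0,0,0,0,0,0,1]]'; python3 d.py 396.9 280.5 83 1.571
python3 -m creep '[[0,0,0,0,0,-8,1],[0,0,0,0,0,-15,1],[0,0,0,0,0,-15,1],[0,0,0,0,0,-15,1],[0,0,0,0,0,-10,1],[0,0,0,0,0,0,1],[0,0,0,0,0,0,1],[0,0,0,0,0,0,1],[0,0,0,0,0,0,1],[0,0,0,0,0,0,1]]'
for i in 1 2 3 4 5 6 7 8; do python3 -m creep '[[0,0,0,0,0,0,1]]' | grep -E "force"; done
python3 d.py 628.6 200.4 200 1.488
```

```text
clock: 18.77
eef_pos: [397.2, 280.3, 240.2]
tcp_rot: [3.138, -0.002, 1.571]
contact_force: [-0.3, -0.7, -3.9]
opening: 0.595
turn [ 0.003 -0.002 -0.   ] shift now-axes [ 0.2 -0.3  2.2] | final-axes [ 0.2 -0.3  2.2]
t 18.77 grasp [397.2 280.3  85.2] yaw [ 3.138e+00 -2.000e-03  1.571e+00] F [-0.33 -0.66 -3.86] open 0.595
clock: 19.6
eef_pos: [395.5, 279.1, 306.3]
tcp_rot: [-3.141, 0.001, 1.571]
contact_force: [-0.4, 0.1, -3.5]
opening: 0.593
contact_force: [0.4, -0.7, -3.4]
contact_force: [-0.5, 0.5, -2.4]
contact_force: [-0.9, -0.2, -3.5]
contact_force: [-0.0, -0.3, -4.8]
contact_force: [-0.0, 0.1, -3.4]
contact_force: [0.6, -0.4, -2.8]
contact_force: [0.3, -0.1, -3.7]
contact_force: [0.3, 0.6, -2.9]
turn [-0.004  0.003  0.083] shift now-axes [-78.5 233.5 -51.6] | final-axes [-58.7 239.4 -50.9]
t 20.27 grasp [394.9 278.7 149.1] yaw [-3.137e+00  3.000e-03  1.571e+00] F [ 0.34  0.61 -2.88] open 0.596
```

Filled (about -3.3 N). Carrying it to the carton.

```bash
python3 -m creep '[[0,0,0.042,0,0,-18,1],[0,0,0.041,0,5,-20,1],[0,0,0,-3,14,-13,1],[0,0,0,-8,28,0,1],[0,0,0,-9,34,0,1],[0,0,0,-9,34,0,1],[0,0,0,-9,34,0,1],[0,0,0,-9,34,0,1],[0,0,0,-6,25,0,1],[0,0,0,-3,12,0,1]]';  python3 -m creep '[[0,0,0,0,0,0,1],[0,0,0,0,0,0,1],[0,0,0,0,0,0,1]]' >/dev/null; python3 d.py 628.6 200.4 180 1.488
```

```text
clock: 21.1
eef_pos: [615.5, 201.1, 356.3]
tcp_rot: [-3.137, 0.004, 1.488]
contact_force: [-0.7, 0.6, -3.0]
opening: 0.597
turn [-0.005  0.005 -0.003] shift now-axes [ 2.  10.8 20. ] | final-axes [ 1.8 10.7 20.1]
t 21.35 grasp [617.8 199.5 200.1] yaw [-3.137  0.005  1.485] F [-0.3  -0.19 -2.61] open 0.599
```

```bash
python3 -m creep '[[-0.005,0.005,-0.003,2,10.5,0,1],[0,0,0,0,0,12,1],[0,0,0,0,0,15,1],[0,0,0,0,0,13,1],[0,0,0,0,0,5,1],[0,0,0,0,0,0,1],[0,0,0,0,0,0,1],[0,0,0,0,0,0,1]]'; python3 d.py 628.6 200.4 88 1.488
python3 - <<'E'
from h import *
f=grab_frame("side"); save("s3",f["color"],230,90,120,90,6)
f=grab_frame("wrist"); save("w3",f["color"])
E
```

```text
clock: 22.02
eef_pos: [625.3, 203.6, 305.6]
tcp_rot: [-3.139, -0.0, 1.493]
contact_force: [-0.3, 0.1, -3.1]
opening: 0.596
turn [-0.003 -0.     0.005] shift now-axes [-2.9  3.7 62.6] | final-axes [-2.9  3.6 62.6]
t 22.02 grasp [625.3 203.6 150.6] yaw [-3.139 -0.     1.493] F [-0.27  0.07 -3.09] open 0.596
```

View pics/s3.png

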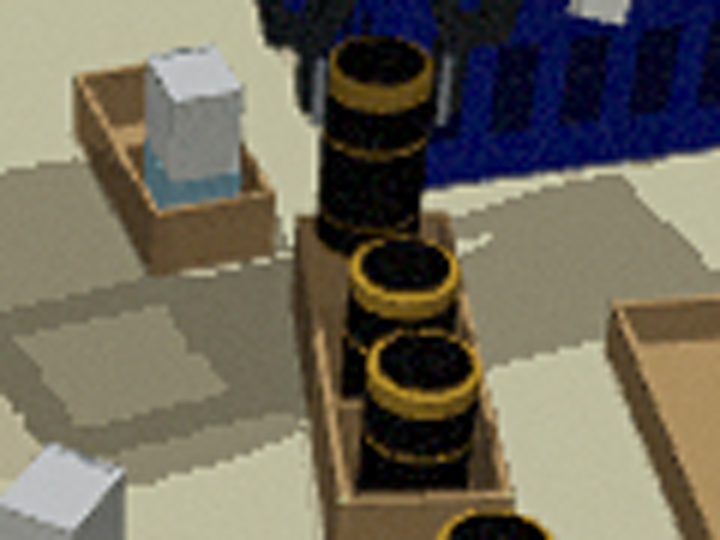

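View pics/w3.png

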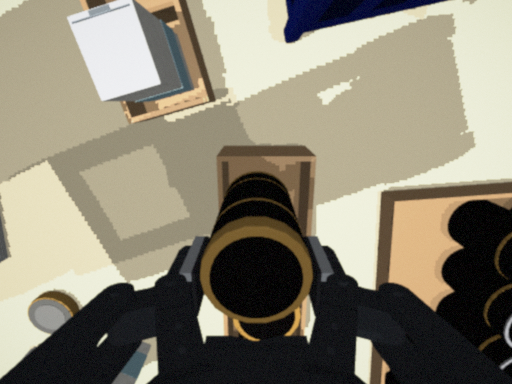

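The wrist view shows the canister centred over the cell, with walls at u≈222–312 and the canister at 222–292. After the small correction I lower it.

```bash
python3 -m creep '[[0,0,0,-2.9,3.6,0,1],[0,0,0,0,0,0,1],[0,0,0,0,0,8,1],[0,0,0,0,0,12,1],[0,0,0,0,0,12,1],[0,0,0,0,0,10,1],[0,0,0,0,0,0,1]]'; python3 d.py 628.6 200.4 88 1.488
```

```text
clock: 22.7
eef_pos: [630.0, 199.9, 262.0]
tcp_rot: [3.139, -0.002, 1.492]
contact_force: [-0.7, -0.1, -3.5]
opening: 0.599
turn [ 0.002 -0.002  0.004] shift now-axes [ 0.3 -1.5 19. ] | final-axes [ 0.4 -1.5 19. ]
t 22.7 grasp [630.  199.9 107. ] yaw [ 3.139e+00 -2.000e-03  1.492e+00] F [-0.73 -0.13 -3.46] open 0.599
```

```bash
python3 -m creep '[[0,0,0,0,-1.5,7,1],[0,0,0,0,0,7,1],[0,0,0,0,0,3,1],[0,0,0,0,0,1,1],[0,0,0,0,0,0,1]]'; python3 d.py 628.6 200.4 88 1.488
```

```text
clock: 23.12
eef_pos: [628.6, 200.3, 243.2]
tcp_rot: [3.14, -0.002, 1.493]
contact_force: [0.9, -0.3, -3.6]
opening: 0.597
turn [ 0.001 -0.002  0.005] shift now-axes [ 0.1 -0.1  0.2] | final-axes [ 0.1 -0.1  0.2]
t 23.12 grasp [628.6 200.3  88.2] yaw [ 3.140e+00 -2.000e-03  1.493e+00] F [ 0.95 -0.25 -3.64] open 0.597
```

```bash
python3 -m creep '[[0,0,0,0,0,1,1],[0,0,0,0,0,1,1],[0,0,0,0,0,1,1],[0,0,0,0,0,0,1]]'; python3 d.py 628.6 200.4 88 1.488
```

```text
clock: 23.45
eef_pos: [629.0, 200.6, 243.1]
tcp_rot: [3.139, -0.003, 1.493]
contact_force: [-0.2, 1.0, -4.4]
opening: 0.601
turn [ 0.002 -0.003  0.005] shift now-axes [-0.2 -0.4  0.1] | final-axes [-0.2 -0.4  0.1]
t 23.45 grasp [629.  200.6  88.1] yaw [ 3.139e+00 -3.000e-03  1.493e+00] F [-0.19  0.96 -4.39] open 0.601
```

```bash
python3 -m creep '[[0,0,0,0,0,3,1],[0,0,0,0,0,0,1],[0,0,0,0,0,0,1]]';python3 -m creep '[[0,0,0,0,0,2,1],[0,0,0,0,0,0,1]]'; python3 d.py 628.6 200.4 88 1.488
```

```text
clock: 23.7
eef_pos: [630.2, 200.9, 243.4]
tcp_rot: [3.135, -0.004, 1.493]
contact_force: [-0.3, -0.2, -3.0]
opening: 0.598
clock: 23.87
eef_pos: [630.6, 201.1, 242.6]
tcp_rot: [3.134, -0.005, 1.493]
contact_force: [-1.7, -1.0, -0.7]
opening: 0.599
turn [ 0.007 -0.005  0.005] shift now-axes [-0.9 -1.9 -0.4] | final-axes [-0.9 -1.9 -0.4]
t 23.87 grasp [630.6 201.1  87.6] yaw [ 3.134 -0.005  1.493] F [-1.74 -1.   -0.69] open 0.599
```

Contact now: force is -0.7 N and the height fits. Releasing and retreating.

```bash
python3 -m creep '[[0,0,0,0,0,0,0.35],[0,0,0,0,0,0,0.2],[0,0,0,0,0,0,0],[0,0,0,0,0,0,0],[0,0,0,0,0,0,0],[0,0,0,0,0,-5,0],[0,0,0,0,0,-12,0],[0,0,0,0,0,-25,0],[0,0,0,0,0,-30,0],[0,0,0,0,0,-25,0]]'; python3 -m creep '[[0,0,0,0,0,-10,0],[0,0,0,0,0,0,0]]' >/dev/null; python3 d.py 450.2 0.5 150 0.951;python3 - <<'E'
from h import *
f=grab_frame("side"); save("s4",f["color"],230,90,120,90,6)
f=grab_frame("top"); save("t4",f["color"],60,100,160,130,4.6)
E
```

```text
clock: 24.7
eef_pos: [628.3, 200.3, 337.6]
tcp_rot: [-3.139, -0.001, 1.493]
contact_force: [0.4, -0.1, -0.2]
opening: 0.997
turn [ 0.005 -0.006  0.542] shift now-axes [-213.9 -163.6   48.4] | final-axes [-267.2  -29.8   50.5]
t 24.87 grasp [629.6 200.7 200.5] yaw [ 3.135 -0.005  1.493] F [-0.88  0.67 -0.21] open 1.003
```

View pics/s4.png

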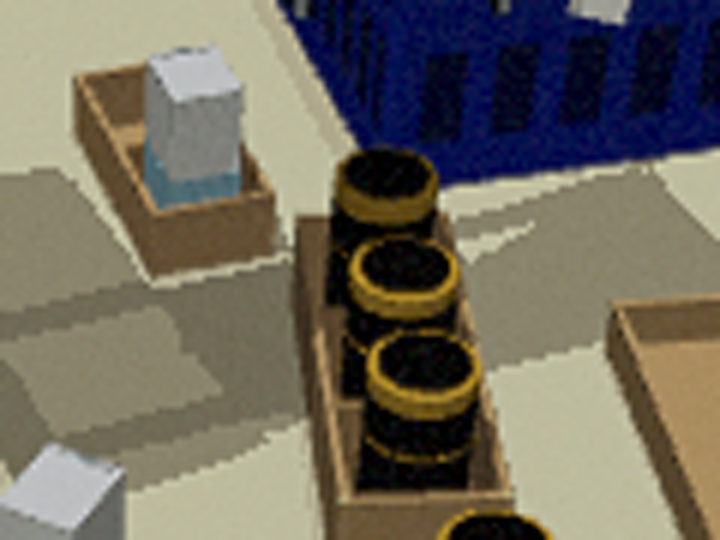

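View pics/t4.png

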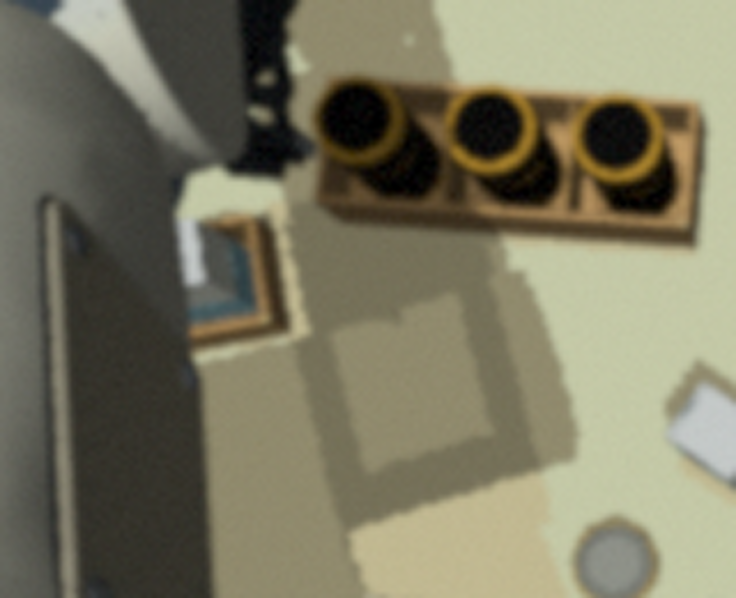

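The canister stands in line with its neighbours (crop centres 360, 492 and 619). Now the box.

```bash
python3 -m creep '[[0.005,-0.006,0,-12,-9,0,0],[0,0,0,-28,-21,0,0],[0,0,0,-32,-25,0,0],[0,0,0,-32,-25,0,0],[0,0,0,-32,-25,0,0],[0,0,0,-32,-25,0,0],[0,0,0,-24,-18,0,0],[0,0,0,-12,-9,0,0]]'; python3 -m creep '[[0,0,0.1,0,0,0,0],[0,0,0.12,0,0,0,0],[0,0,0.12,0,0,0,0],[0,0,0.12,0,0,0,0],[0,0,0.08,0,0,0,0],[0,0,0,0,0,0,0],[0,0,0,0,0,0,0]]'; python3 d.py 450.2 0.5 125 0.953
```

```text
clock: 25.63
eef_pos: [447.1, 6.3, 339.6]
tcp_rot: [-3.123, 0.005, 1.499]
contact_force: [0.5, -0.6, -0.2]
opening: 0.999
clock: 26.22
eef_pos: [437.9, 2.5, 329.2]
tcp_rot: [-3.112, 0.028, 0.933]
contact_force: [-0.8, -0.1, 0.0]
opening: 1.002
turn [-0.03   0.028 -0.02 ] shift now-axes [ 7.1 12.6 48.7] | final-axes [ 5.5 11.2 49.2]
t 26.22 grasp [437.9   2.5 174.2] yaw [-3.112  0.028  0.933] F [-0.77 -0.06  0.03] open 1.002
```

```bash
python3 -m creep '[[-0.03,0.028,-0.02,7,12,0,0],[0,0,0,0,0,0,0],[0,0,0,0,0,12,0],[0,0,0,0,0,16,0],[0,0,0,0,0,14,0],[0,0,0,0,0,0,0],[0,0,0,0,0,0,0]]'; python3 d.py 450.2 0.5 78 0.953
```

```text
clock: 26.8
eef_pos: [448.8, 1.3, 282.1]
tcp_rot: [-3.133, 0.006, 0.968]
contact_force: [0.7, -0.5, 0.8]
opening: 1.004
turn [-0.009  0.006  0.015] shift now-axes [ 0.4  2.1 49. ] | final-axes [ 0.2  1.6 49.1]
t 26.8 grasp [448.8   1.3 127.1] yaw [-3.133  0.006  0.968] F [ 0.68 -0.51  0.83] open 1.004
```

```bash
python3 -m creep '[[-0.009,0.006,0.015,0.4,2,4,0],[0,0,0,0,0,8,0],[0,0,0,0,0,12,0],[0,0,0,0,0,12,0],[0,0,0,0,0,10,0],[0,0,0,0,0,0,0],[0,0,0,0,0,0,0]]'; python3 d.py 450.2 0.5 78 0.953
python3 - <<'E'
from h import *
f=grab_frame("wrist"); save("w5",f["color"])
E
```

```text
clock: 27.38
eef_pos: [451.6, 0.5, 235.6]
tcp_rot: [3.137, -0.003, 0.953]
contact_force: [0.2, -0.6, -0.1]
opening: 0.999
turn [ 0.004 -0.003  0.   ] shift now-axes [-0.8 -1.2  2.6] | final-axes [-0.8 -1.1  2.6]
t 27.38 grasp [451.6   0.5  80.6] yaw [ 3.137e+00 -3.000e-03  9.530e-01] F [ 0.17 -0.61 -0.09] open 0.999
```

View pics/w5.png

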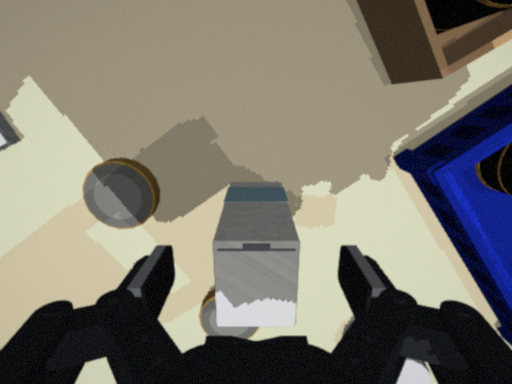

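The box sits squarely between the pads (u 216–298) and is aligned. Gripping.

```bash
python3 -m creep '[[0,0,0,0,0,0,0.3],[0,0,0,0,0,0,0.6],[0,0,0,0,0,0,1],[0,0,0,0,0,0,1],[0,0,0,0,0,0,1],[0,0,0,0,0,0,1],[0,0,0,0,0,0,1]]' 30; python3 d.py 450.2 0.5 78 0.953
python3 -m creep '[[0,0,0,0,0,-8,1],[0,0,0,0,0,-15,1],[0,0,0,0,0,-20,1],[0,0,0,0,0,-20,1],[0,0,0,0,0,-20,1],[0,0,0,0,0,-20,1],[0,0,0,0,0,-15,1],[0,0,0,0,0,0,1],[0,0,0,0,0,0,1]]'
python3 d.py 537.8 377.7 200 1.731
```

```text
clock: 28.02
eef_pos: [452.4, 0.5, 238.2]
tcp_rot: [3.134, -0.005, 0.954]
contact_force: [-0.2, 0.7, -1.2]
opening: 0.439
turn [ 0.008 -0.005  0.   ] shift now-axes [-1.3 -1.8  5.2] | final-axes [-1.3 -1.8  5.2]
t 28.02 grasp [452.4   0.5  83.2] yaw [ 3.134 -0.005  0.954] F [-0.21  0.68 -1.24] open 0.439
clock: 28.77
eef_pos: [449.9, 0.5, 364.3]
tcp_rot: [3.136, -0.004, 0.954]
contact_force: [-1.3, -0.4, -1.7]
opening: 0.436
turn [ 0.007 -0.001 -0.777] shift now-axes [ 358.4 -146.7    9.8] | final-axes [358.3 146.9   9.3]
t 28.77 grasp [449.9   0.5 209.3] yaw [ 3.136 -0.004  0.954] F [-1.34 -0.4  -1.68] open 0.436
```

```bash
python3 -m creep '[[0,0,-0.1,0,0,0,1],[0,0,-0.12,0,0,0,1],[0,0,-0.12,0,0,0,1],[0,0,-0.12,0,0,0,1],[0,0,-0.12,0,0,0,1],[0,0,-0.12,0,0,0,1],[0,0,-0.07,0,0,0,1],[0,0,0,0,0,0,1],[0,0,0,0,0,0,1]]'; python3 d.py 537.8 377.7 200 1.731
```

```text
clock: 29.52
eef_pos: [446.4, 0.5, 355.9]
tcp_rot: [-3.136, -0.001, 1.756]
contact_force: [0.4, 0.9, -0.8]
opening: 0.443
turn [-0.005 -0.001  0.025] shift now-axes [3.539e+02 1.591e+02 3.000e-01] | final-axes [357.8 150.3   0.9]
t 29.52 grasp [446.4   0.5 200.9] yaw [-3.136e+00 -1.000e-03  1.756e+00] F [ 0.45  0.9  -0.84] open 0.443
```

```bash
python3 -m creep '[[0,0,0.025,15,6,-10,1],[0,0,0,30,12,0,1],[0,0,0,36,15,0,1],[0,0,0,36,15,0,1],[0,0,0,36,15,0,1],[0,0,0,36,15,0,1],[0,0,0,36,15,0,1],[0,0,0,36,15,0,1],[0,0,0,34,15,0,1],[0,0,0,24,10,0,1]]';python3 -m creep '[[0,0,0,10,4,0,1],[0,0,0,0,0,0,1],[0,0,0,0,0,0,1],[0,0,0,0,0,0,1]]'>/dev/null; python3 d.py 537.8 377.7 145 1.731
```

```text
clock: 30.35
eef_pos: [532.3, 346.1, 357.9]
tcp_rot: [-3.128, 0.002, 1.691]
contact_force: [0.5, -1.4, -0.0]
opening: 0.438
turn [-0.017  0.003 -0.042] shift now-axes [16.5  6.  54. ] | final-axes [16.   5.7 54.2]
t 30.68 grasp [534.7 360.9 199.2] yaw [-3.124  0.004  1.689] F [-0.15 -0.01 -1.32] open 0.441
```

```bash
python3 -m creep '[[-0.017,0.003,-0.042,16.5,6,0,1],[0,0,0,0,0,0,1],[0,0,0,0,0,12,1],[0,0,0,0,0,15,1],[0,0,0,0,0,15,1],[0,0,0,0,0,8,1],[0,0,0,0,0,0,1],[0,0,0,0,0,0,1]]'; python3 d.py 537.8 377.7 86 1.731
python3 - <<'E'
from h import *
f=grab_frame("side"); save("s6",f["color"],220,70,120,90,6)
f=grab_frame("wrist"); save("w6",f["color"])
E
```

```text
clock: 31.35
eef_pos: [538.7, 370.8, 300.4]
tcp_rot: [-3.141, 0.002, 1.725]
contact_force: [-0.2, -0.4, -1.4]
opening: 0.438
turn [-0.     0.002 -0.006] shift now-axes [ 7.1  0.2 59.4] | final-axes [ 7.   0.2 59.4]
t 31.35 grasp [538.7 370.8 145.4] yaw [-3.141e+00  2.000e-03  1.725e+00] F [-0.17 -0.43 -1.37] open 0.438
```

View pics/s6.png

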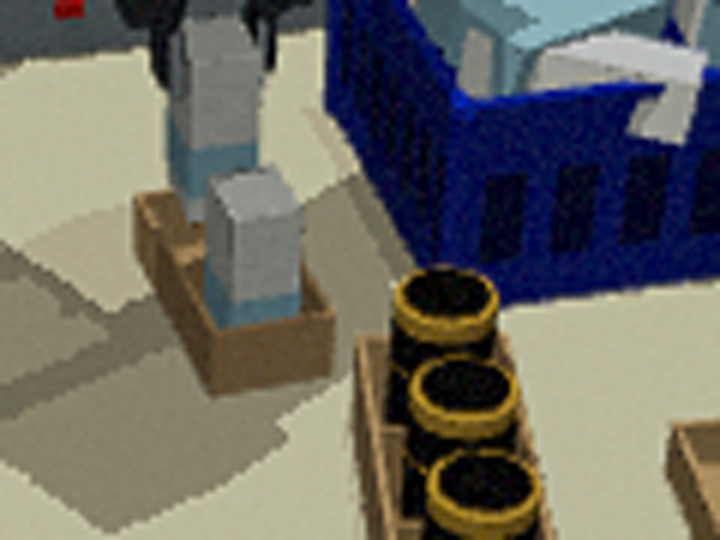

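View pics/w6.png

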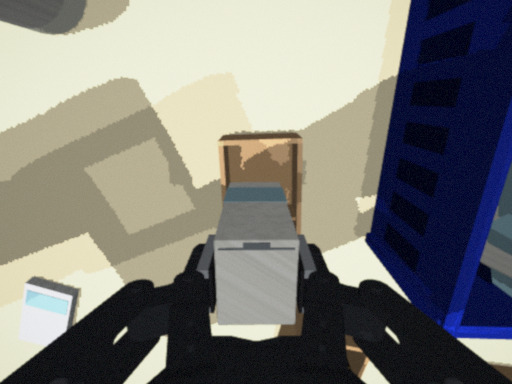

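```bash
python3 - <<'E'
from h import *
f=grab_frame("wrist")
c=np.array([537.8,377.7]);th=.16;R=np.array([[np.cos(th),-np.sin(th)],[np.sin(th),np.cos(th)]])
print("wrist rim corners in bay frame (expect x -34/+34, y +37)")
for u,v in [(220,139),(301,135),(227,180),(296,180)]: print((R.T@(onplane(f,u,v,40)[:2]-c)).round(1))
t=grab_frame("top")
L=lambda X,Y:(60+(X+.5)/3.75-.5,100+(Y+.5)/3.75-.5)
p=np.array([onplane(t,*L(*q),98)[:2] for q in [(97,188),(160,180),(168,233),(107,242)]]); print("fixed box in bay frame (expect 0,-69)",(R.T@(p.mean(0)-c)).round(1))
E
```

```text
wrist rim corners in bay frame (expect x -34/+34, y +37)
[-28.1  41.8]
[36.9 44.6]
[-23.7   7.6]
[34.3  7.3]
fixed box in bay frame (expect 0,-69) [  2.8 -65.4]
```

Three estimates differ by a few mm, so I take a compromise bay centre of (540.2, 381.6). The clearance is about 10 mm.

```bash
python3 d.py 540.2 381.6 86 1.731; python3 -m creep '[[0,0,-0.006,10.8,3,0,1],[0,0,0,0,0,0,1],[0,0,0,0,0,8,1],[0,0,0,0,0,12,1],[0,0,0,0,0,12,1],[0,0,0,0,0,0,1],[0,0,0,0,0,0,1]]'; python3 d.py 540.2 381.6 86 1.731
python3 - <<'E'
from h import *
f=grab_frame("wrist"); save("w7",f["color"])
E
```

```text
turn [ 0.002  0.001 -0.006] shift now-axes [ 9.9  2.6 60.7] | final-axes [ 9.8  2.8 60.7]
t 31.55 grasp [539.  371.5 146.7] yaw [3.140e+00 1.000e-03 1.725e+00] F [-0.55 -0.08 -1.42] open 0.441
clock: 32.13
eef_pos: [541.0, 384.9, 268.2]
tcp_rot: [3.136, -0.0, 1.733]
contact_force: [-0.6, -0.4, -1.0]
opening: 0.44
turn [ 0.005 -0.     0.002] shift now-axes [-3.1 -1.4 27.2] | final-axes [-3.1 -1.3 27.2]
t 32.13 grasp [541.  384.9 113.2] yaw [ 3.136 -0.     1.733] F [-0.57 -0.37 -1.  ] open 0.44
```

View pics/w7.png

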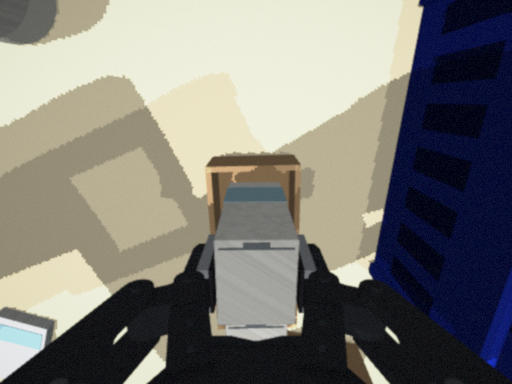

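Centred: walls at u 217–293, box at 226–287.

```bash
python3 -m creep '[[0,0,0,-2.5,0,4,1],[0,0,0,0,0,9,1],[0,0,0,0,0,9,1],[0,0,0,0,0,4,1],[0,0,0,0,0,0,1]]'; python3 d.py 540.2 381.6 86 1.731
```

```text
clock: 32.6
eef_pos: [541.7, 381.8, 240.6]
tcp_rot: [3.136, -0.001, 1.732]
contact_force: [-3.4, -2.3, 14.7]
opening: 0.442
turn [ 0.005 -0.001  0.001] shift now-axes [ 0.  -1.6 -0.4] | final-axes [ 0.  -1.6 -0.4]
t 32.6 grasp [541.7 381.8  85.6] yaw [ 3.136e+00 -1.000e-03  1.732e+00] F [-3.4  -2.28 14.66] open 0.442
```

Floor contact at the right height. Releasing.

```bash
python3 -m creep '[[0,0,0,0,0,-1,1],[0,0,0,0,0,0,0.5],[0,0,0,0,0,0,0.3],[0,0,0,0,0,0,0],[0,0,0,0,0,0,0],[0,0,0,0,0,0,0],[0,0,0,0,0,-5,0],[0,0,0,0,0,-12,0],[0,0,0,0,0,-25,0],[0,0,0,0,0,-30,0]]'; python3 -m creep '[[0,0,0,0,0,-30,0],[0,0,0,0,0,-15,0],[0,0,0,0,0,0,0]]' >/dev/null; python3 d.py 463 -157.6 150 1.636;python3 - <<'E'
from h import *
f=grab_frame("side"); save("s8",f["color"],220,70,120,90,6)
f=grab_frame("wrist"); save("w8",f["color"])
E
```

```text
clock: 33.43
eef_pos: [539.7, 380.5, 310.0]
tcp_rot: [-3.137, 0.004, 1.732]
contact_force: [0.1, 0.6, -0.5]
opening: 1.004
turn [ 0.004 -0.     0.096] shift now-axes [-519.5 -163.7   60.6] | final-axes [-532.8 -112.8   61.2]
t 33.68 grasp [540.8 381.4 211.2] yaw [3.138 0.    1.732] F [0.81 1.05 0.1 ] open 0.999
```

View pics/s8.png

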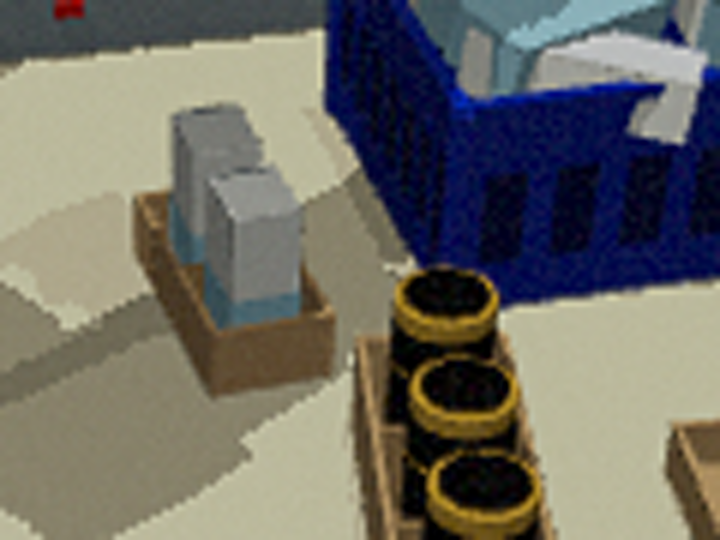

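View pics/w8.png

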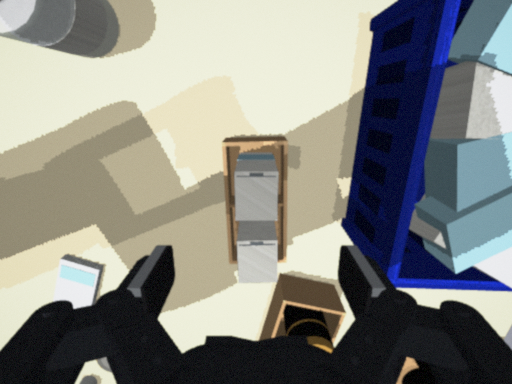

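The box stands upright, in line with the fixed one (s8 pixels 215,180 and 250,250). Now the jar.

```bash
python3 -m creep '[[0,0,0,-15,-5,0,0],[0,0,0,-30,-10,0,0],[0,0,0,-38,-12,0,0],[0,0,0,-38,-12,0,0],[0,0,0,-38,-12,0,0],[0,0,0,-38,-12,0,0],[0,0,0,-38,-12,0,0],[0,0,0,-38,-12,0,0],[0,0,0,-38,-12,0,0],[0,0,0,-38,-12,0,0]]'; python3 d.py 463 -157.6 150 1.636
```

```text
clock: 34.62
eef_pos: [476.4, 8.3, 348.9]
tcp_rot: [-3.12, 0.004, 1.743]
contact_force: [1.0, 0.6, -0.4]
opening: 0.998
turn [-0.022  0.005  0.107] shift now-axes [-161.   -40.6   45.5] | final-axes [-164.6  -24.2   43.9]
t 34.62 grasp [476.4   8.3 193.9] yaw [-3.12   0.004  1.743] F [ 1.02  0.58 -0.37] open 0.998
```

```bash
python3 -m creep '[[-0.022,0.005,0.107,-36,-8,0,0],[0,0,0,-35,-6,0,0],[0,0,0,-32,-5,0,0],[0,0,0,-24,-4,0,0],[0,0,0,-12,-2,0,0],[0,0,0,0,0,0,0],[0,0,0,0,0,0,0],[0,0,0,0,0,0,0]]'; python3 d.py 463 -157.6 90 1.636
```

```text
clock: 35.28
eef_pos: [449.9, -146.9, 338.6]
tcp_rot: [-3.122, -0.004, 1.621]
contact_force: [-1.0, 0.3, -0.0]
opening: 1.004
turn [-0.02  -0.004 -0.015] shift now-axes [-11.7  14.4  93.3] | final-axes [-11.6  12.4  93.6]
t 35.28 grasp [ 449.9 -146.9  183.6] yaw [-3.122 -0.004  1.621] F [-0.97  0.25 -0.03] open 1.004
```

```bash
python3 -m creep '[[-0.02,-0.004,-0.015,-11.7,12.5,0,0],[0,0,0,0,0,10,0],[0,0,0,0,0,20,0],[0,0,0,0,0,25,0],[0,0,0,0,0,20,0],[0,0,0,0,0,12,0],[0,0,0,0,0,0,0],[0,0,0,0,0,0,0]]'; python3 d.py 463 -157.6 36 1.636
```

```text
clock: 35.95
eef_pos: [460.2, -149.0, 243.5]
tcp_rot: [-3.135, -0.004, 1.643]
contact_force: [0.9, 0.3, -0.3]
opening: 1.005
turn [-0.007 -0.004  0.007] shift now-axes [-9.   2.6 52.5] | final-axes [-8.8  2.3 52.5]
t 35.95 grasp [ 460.2 -149.    88.5] yaw [-3.135 -0.004  1.643] F [ 0.91  0.28 -0.27] open 1.005
```

```bash
python3 -m creep '[[-0.007,-0.004,0.007,-9,2.5,0,0],[0,0,0,0,0,0,0],[0,0,0,0,0,8,0],[0,0,0,0,0,12,0],[0,0,0,0,0,12,0],[0,0,0,0,0,12,0],[0,0,0,0,0,8,0],[0,0,0,0,0,0,0],[0,0,0,0,0,0,0]]'; python3 d.py 463 -157.6 34 1.636
python3 - <<'E'
from h import *
f=grab_frame("wrist"); save("w9",f["color"])
E
```

```text
clock: 36.7
eef_pos: [466.1, -158.6, 192.7]
tcp_rot: [3.132, 0.004, 1.636]
contact_force: [0.4, -0.2, 0.5]
opening: 0.999
turn [ 0.01   0.004 -0.   ] shift now-axes [ 1.2 -3.   3.7] | final-axes [ 1.2 -3.   3.7]
t 36.7 grasp [ 466.1 -158.6   37.7] yaw [3.132 0.004 1.636] F [ 0.42 -0.16  0.51] open 0.999
```

View pics/w9.png

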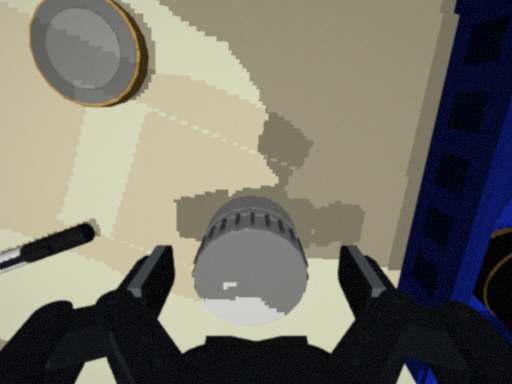

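The jar is between the pads (u 195–308). I make a small correction and grip.

```bash
python3 -m creep '[[0.01,0.004,0,1,-3,4,0],[0,0,0,0,0,0,0],[0,0,0,0,0,0,0.2],[0,0,0,0,0,0,0.4],[0,0,0,0,0,0,1],[0,0,0,0,0,0,1],[0,0,0,0,0,0,1],[0,0,0,0,0,0,1]]' 30; python3 d.py 463 -157.6 34 1.636
python3 -m creep '[[0,0,0,0,0,-8,1],[0,0,0,0,0,-15,1],[0,0,0,0,0,-20,1],[0,0,0,0,0,-20,1],[0,0,0,0,0,-20,1],[0,0,0,0,0,-10,1],[0,0,0,0,0,0,1],[0,0,0,0,0,0,1]]'
python3 d.py 517 -301.4 130 1.636
```

```text
clock: 37.42
eef_pos: [463.6, -158.0, 191.0]
tcp_rot: [3.139, 0.001, 1.636]
contact_force: [0.4, 0.3, -0.8]
opening: 0.643
turn [ 0.003  0.001 -0.   ] shift now-axes [ 0.5 -0.6  2. ] | final-axes [ 0.5 -0.6  2. ]
t 37.42 grasp [ 463.6 -158.    36. ] yaw [3.139e+00 1.000e-03 1.636e+00] F [ 0.36  0.28 -0.8 ] open 0.643
clock: 38.08
eef_pos: [462.5, -157.6, 290.2]
tcp_rot: [3.141, 0.0, 1.636]
contact_force: [-0.5, 0.0, -1.5]
opening: 0.645
turn [ 0.001  0.    -0.   ] shift now-axes [-147.    45.     5.3] | final-axes [-147.    45.     5.2]
t 38.08 grasp [ 462.5 -157.6  135.2] yaw [3.141 0.    1.636] F [-0.51  0.01 -1.53] open 0.645
```

```bash
python3 -m creep '[[0,0,0,-12,4,0,1],[0,0,0,-25,8,0,1],[0,0,0,-32,10,0,1],[0,0,0,-32,10,0,1],[0,0,0,-26,8,0,1],[0,0,0,-14,4,0,1],[0,0,0,0,0,0,1],[0,0,0,0,0,0,1],[0,0,0,0,0,0,1]]'
python3 d.py 517 -301.4 90 1.636
```

```text
clock: 38.83
eef_pos: [516.0, -305.1, 281.5]
tcp_rot: [-3.133, -0.004, 1.638]
contact_force: [0.1, 1.3, -1.3]
opening: 0.646
turn [-0.008 -0.004  0.002] shift now-axes [ 3.5  1.5 36.5] | final-axes [ 3.6  1.2 36.5]
t 38.83 grasp [ 516.  -305.1  126.5] yaw [-3.133 -0.004  1.638] F [ 0.14  1.29 -1.28] open 0.646
```

```bash
python3 -m creep '[[-0.008,-0.004,0,3.5,1,4,1],[0,0,0,0,0,10,1],[0,0,0,0,0,14,1],[0,0,0,0,0,14,1],[0,0,0,0,0,8,1],[0,0,0,0,0,0,1],[0,0,0,0,0,0,1]]'
python3 d.py 517 -301.4 39 1.636
python3 - <<'E'
from h import *
f=grab_frame("side"); save("s10",f["color"],230,240,120,90,6)
f=grab_frame("wrist"); save("w10",f["color"])
E
```

```text
clock: 39.42
eef_pos: [514.7, -295.2, 225.8]
tcp_rot: [-3.139, -0.003, 1.643]
contact_force: [0.0, 0.4, -0.5]
opening: 0.645
turn [-0.003 -0.003  0.007] shift now-axes [-6.4  2.  31.8] | final-axes [-6.3  1.9 31.8]
t 39.42 grasp [ 514.7 -295.2   70.8] yaw [-3.139e+00 -3.000e-03  1.643e+00] F [ 0.03  0.44 -0.52] open 0.645
```

View pics/s10.png

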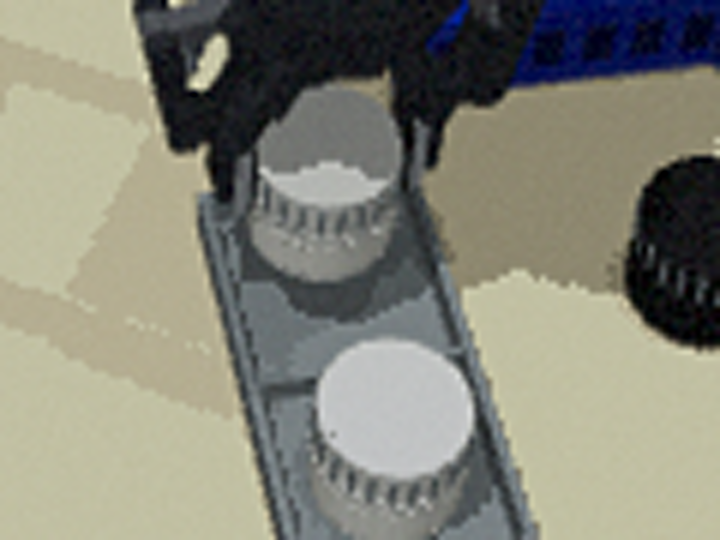

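View pics/w10.png

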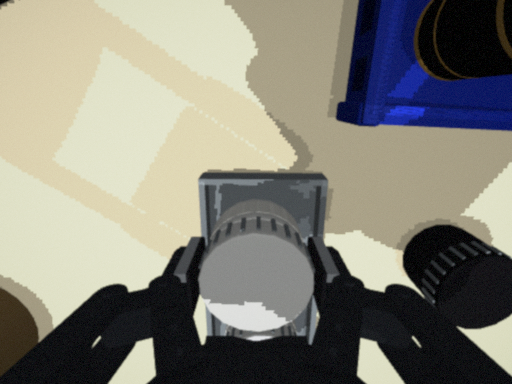

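```bash
python3 -m creep '[[0,0,0.007,-6,3.5,0,1],[0,0,0,0,0,0,1],[0,0,0,0,0,6,1],[0,0,0,0,0,9,1],[0,0,0,0,0,9,1],[0,0,0,0,0,0,1]]'
python3 d.py 517 -301.4 39 1.636
```

```text
clock: 40.02
eef_pos: [520.5, -302.8, 203.3]
tcp_rot: [3.139, 0.001, 1.635]
contact_force: [-0.8, 1.3, -1.1]
opening: 0.646
turn [ 0.003  0.001 -0.001] shift now-axes [ 1.6 -3.4  9.3] | final-axes [ 1.6 -3.4  9.3]
t 40.02 grasp [ 520.5 -302.8   48.3] yaw [3.139e+00 1.000e-03 1.635e+00] F [-0.82  1.35 -1.09] open 0.646
```

```bash
python3 -m creep '[[0,0,0,1,-2,4,1],[0,0,0,0,0,4,1],[0,0,0,0,0,2.5,1],[0,0,0,0,0,0,1],[0,0,0,0,0,0,1]]'
python3 d.py 517 -301.4 39 1.636
```

```text
clock: 40.43
eef_pos: [518.6, -302.0, 193.9]
tcp_rot: [3.138, 0.001, 1.634]
contact_force: [-0.7, 0.2, -0.1]
opening: 0.641
turn [ 0.003  0.001 -0.002] shift now-axes [ 0.7 -1.5 -0.1] | final-axes [ 0.7 -1.5 -0.1]
t 40.43 grasp [ 518.6 -302.    38.9] yaw [3.138e+00 1.000e-03 1.634e+00] F [-0.72  0.2  -0.15] open 0.641
```

```bash
python3 -m creep '[[0,0,0,0,0,2,1],[0,0,0,0,0,0,1],[0,0,0,0,0,0,1]]' ; python3 -m creep '[[0,0,0,0,0,0,0.3],[0,0,0,0,0,0,0.15],[0,0,0,0,0,0,0],[0,0,0,0,0,0,0],[0,0,0,0,0,0,0],[0,0,0,0,0,-5,0],[0,0,0,0,0,-12,0],[0,0,0,0,0,-25,0],[0,0,0,0,0,-35,0],[0,0,0,0,0,-40,0]]'; python3 -m creep '[[0,0,0,0,0,-40,0],[0,0,0,0,0,-30,0],[0,0,0,0,0,-20,0],[0,0,0,0,0,0,0]]'
python3 -m creep '[[0,0,0,-15,-12,0,0],[0,0,0,-25,-25,0,0],[0,0,0,-28,-28,0,0],[0,0,0,-28,-28,0,0],[0,0,0,-28,-28,0,0],[0,0,0,-28,-28,0,0],[0,0,0,-20,-20,0,0],[0,0,0,-10,-10,0,0],[0,0,0,0,0,0,0],[0,0,0,0,0,0,0]]'
python3 - <<'E'
from h import *
f=grab_frame("top"); save("t11",f["color"],s=1.5)
g=grab_frame("side"); save("s11",g["color"],s=1.5)
E
```

```text
clock: 40.68
eef_pos: [518.8, -302.2, 193.5]
tcp_rot: [3.137, 0.002, 1.634]
contact_force: [0.4, -0.3, -0.4]
opening: 0.647
clock: 41.52
eef_pos: [515.5, -300.4, 306.7]
tcp_rot: [-3.132, -0.008, 1.634]
contact_force: [1.2, -0.5, 0.4]
opening: 1.002
clock: 41.85
eef_pos: [516.6, -301.1, 414.4]
tcp_rot: [3.14, 0.0, 1.634]
contact_force: [0.9, -0.6, 0.1]
opening: 0.998
clock: 42.68
eef_pos: [340.9, -499.5, 419.2]
tcp_rot: [3.133, 0.004, 1.638]
contact_force: [-0.3, 0.5, 0.3]
opening: 0.997
```

View pics/t11.png

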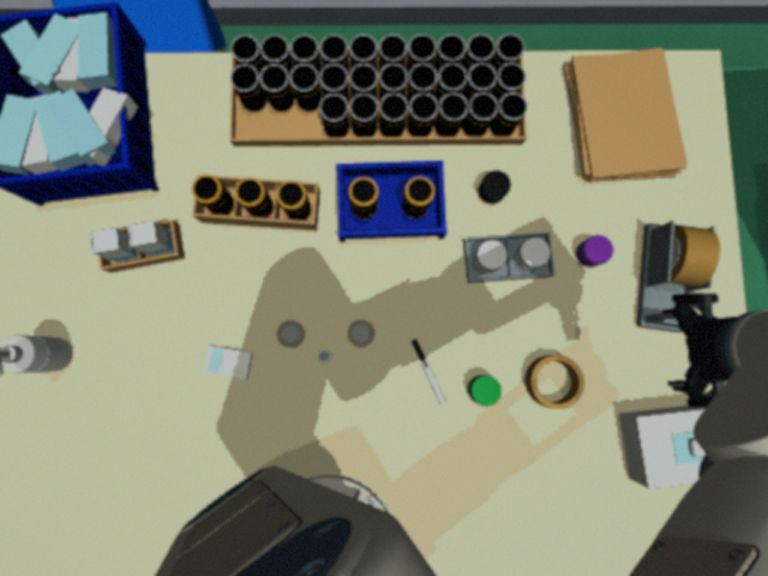

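View pics/s11.png

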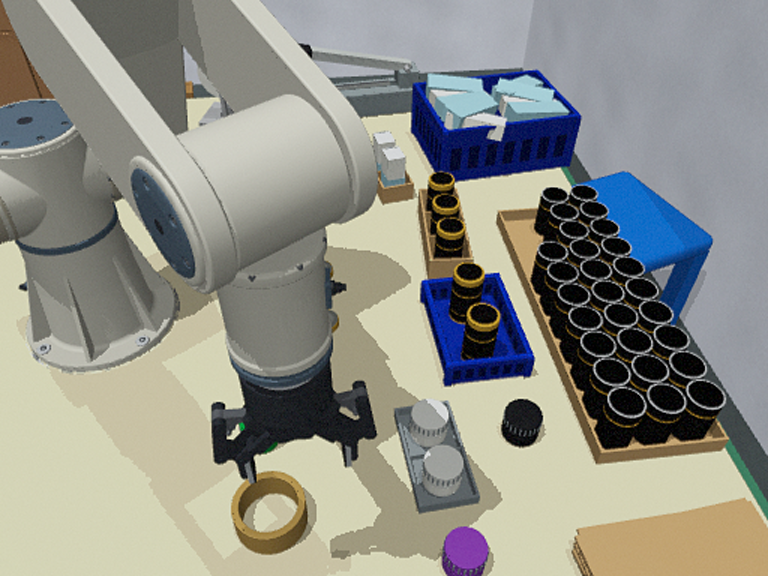

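All five look placed. A numeric check against the fixed neighbours follows.

```bash
python3 - <<'E'
from h import *
f=grab_frame("top"); img=f["color"]
hsv=cv2.cvtColor(img,cv2.COLOR_RGB2HSV)
m=cv2.inRange(hsv,(12,140,90),(28,255,255))
def gold(c,z):
    k=np.zeros_like(m); cv2.circle(k,c,13,255,-1)
    cc,rr=cv2.minEnclosingCircle(cv2.findNonZero(m&k)); print(c,round(rr,1),end=" "); return onplane(f,*cc,z)[:2]
def rel(p,c,th): return (np.array([[np.cos(th),np.sin(th)],[-np.sin(th),np.cos(th)]])@(p-np.array(c))).round(1)
for c in [(139,126),(167,128),(195,131)]: print("carton frame",rel(gold(c,103),(622.5,127.6),-.083))
for c in [(242,127),(279,127)]: print("crate frame",rel(gold(c,105),(626,-119.8),.023))
w=cv2.inRange(hsv,(0,0,125),(180,45,255))
def blob(x0,y0,x1,y1,z):
    k=np.zeros_like(w);k[y0:y1,x0:x1]=w[y0:y1,x0:x1]
    for c in cv2.findContours(k,cv2.RETR_EXTERNAL,cv2.CHAIN_APPROX_NONE)[0]:
        if cv2.contourArea(c)>80: (cc,s,a)=cv2.minAreaRect(c); print(np.round(cc,1),np.round(s,1),onplane(f,*cc,z)[:2].round(1))
blob(310,155,370,190,51); blob(55,140,122,182,98)
save("t12a",img,55,135,70,50,10); save("t12b",img,300,145,80,50,9)
E
```

```text
(139, 126) 10.3 carton frame [-0.1 74.3]
(167, 128) 10.6 carton frame [2.5 3. ]
(195, 131) 10.7 carton frame [  2.5 -70.8]
(242, 127) 9.5 crate frame [-4.5 50.3]
(279, 127) 9.5 crate frame [ -6.3 -47.1]
[327. 172.] [24. 18.] [ 510.9 -300.5]
[356.5 167.5] [17. 17.] [ 522.7 -382.1]
[105.5 178. ] [ 6. 31.] [492.2 284.2]
[ 88.  160.5] [66. 41.] [538.7 331.4]
```

View pics/t12a.png

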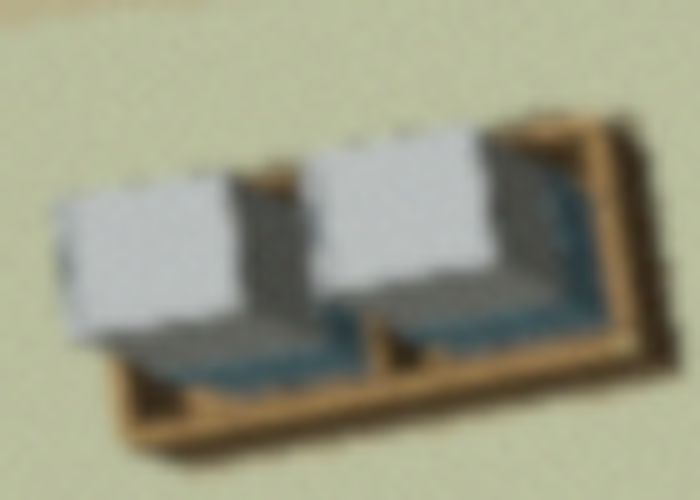

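View pics/t12b.png

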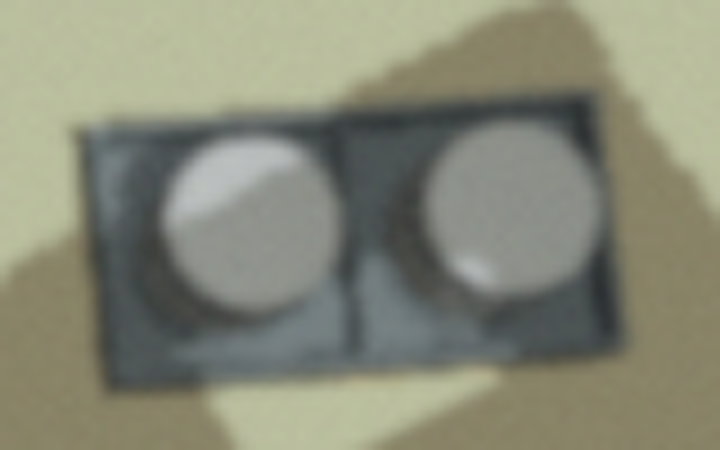

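```bash
python3 -m creep '[[0,0,0,0,0,0,0],[0,0,0,0,0,0,0]]'; python3 -c "
from rig import job
print(job.sign_off())"
```

```text
clock: 43.0
eef_pos: [343.8, -496.9, 419.4]
tcp_rot: [3.133, 0.004, 1.643]
contact_force: [-0.4, -0.4, -0.4]
opening: 1.002
the job is handed in; nothing more can be done
None
```

I handed the job in at 43 s, with all five goods standing upright in their packaging and the arm clear of everything. The hand-in gives no verdict.

**Weights:** I lifted each canister and averaged the noisy wrist force. Two read about -0.8 N and -0.7 N, so they are empty and went into the crate. The third read about -3.3 N, so it is the filled one and went into the carton's empty cell.

**Last check, from the top camera:**

| Item | Measured position | Allowed |
|---|---|---|
| Filled canister | 1–3 mm from the cell centre | 15 mm |
| Empty canisters in the crate | y about +50 and -47 mm, x within 7 mm | 70 mm along, 40 mm across |
| Jar | about 77 mm from the fixed jar (79 mm if centred) | 15 mm from bay centre |
| Box | about 64 mm from the fixed box (69 mm if centred), so roughly 5 mm off along the tray | 15 mm from bay centre |

**Disagreements:**
- The box bay's position differed by up to 5–6 mm between the tray-rim, fixed-box and wrist-camera estimates. I used a compromise, and the wrist view showed the box centred between the walls before release.
- In the final check, the colour masks picked up the shadowed jar and the two boxes poorly. The jar and box distances are therefore read by eye from enlarged crops.

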